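# Pin a pump coupling on its assembly jig

### The arm

A 6-joint arm with a two-finger parallel gripper is mounted at the origin on the work surface. World frame = base frame: x ahead of the robot, y to its left, z up, the work surface at z = 0. Lengths are in m, angles in rad, forces in N, time in s.
With the tool pointing down it reaches from about 0.4 to 0.825 m from the base axis. Payload 7 kg.
Tool frame: the origin (TCP) lies on the centre line of the jaws, within the pads' length; the fingertips stand 22 mm ahead of it and the grasp point (between the pads) lies 3 mm ahead of it; z points along the fingers, y is the direction in which the jaws open and shut (so a half turn about z gives the same grasp; the last joint's range is limited). The gripper opens to 88 mm and grips with 3 to 60 N. Pads are 19 mm wide; open, the fingers measure 130 mm over their backs; the gripper's body (78 mm by 193 mm) begins 47 mm behind the grasp point.
Start: joints at [1.625, 0.359, 0.012, 0, -1.224, -0.288], TCP at [0.156, 0.657, 0.249] pointing down, gripper open.
Joint ranges: [-3.07, 3.07], [-1.43, 2.12], [-1.02, 1.25], [-3.03, 1.67], [-3.05, -0], [-3.03, 3.03]. Speed limits (rad/s): [2.39, 2.39, 3.01, 3.14, 3.14, 3.14].

### API

Orientations are given as [roll, pitch, yaw] about the fixed x, y, z axes, in that order (R = Rz(yaw) Ry(pitch) Rx(roll)).
In Python, from rig import ctrl gives the robot as it stands.
- The arm moves only by the shell command python3 -m jog 'ROWS' [FORCE]. ROWS is JSON, a list that holds one entry, the list of rows, each a list of 7 numbers: the turn, a rotation vector about the world's x, y, z in degrees, then the shift along the world's x, y, z in mm, then the opening, from -1 (shut) to 1 (fully open), so that 0 is half open. A call has 1 to 5 rows; each row shifts and turns the pose as measured when the row begins; what a row does not reach is not made up. A row lasts 1/8 s, in which the tool goes at most 62.5 mm and 10.7 degrees, less where a joint would pass 70% of its speed; a pose out of reach is approached as far as the arm can. A call is refused whole if a number of a shift passes 62.5 or a number of a turn 10.7, either way. A call with a gripper value outside its range is refused whole. The fingers move at their own pace and stop on an object; FORCE is the grip in N (left out, the last holds). Time passes only in rows, so rows that do not move let the fingers close. It gives the time, the measured TCP pose, the force and the opening at its end, in the units of the state.
- ctrl.state(): the state, without advancing time (a new reading comes with each control period).
- ctrl.capture(name): name is "side" or "top"; returns a dict with "img" (480x640x3 uint8, blue, green, red), "range_z" (480x640 float32, m along the optical axis (not along the pixel's ray), 0 where there is no reading), "fovy" (degrees; the focal length in pixels is half the picture's height over the tangent of half this angle, whatever the lens; pixels are square), "cx", "cy" (the principal point, pixels), "world_from_camera" (4x4, takes a point from camera to world coordinates). Camera axes: x right, y down, z forward; pixel columns grow to the right and rows downward; lengths in m; the calibration is good to about 2 mm. A picture is of the moment at which its call begins.
- ctrl.hand_in(): hands the job in, once; it reports no verdict.
The state is a dict: "t": time; "joint_pos": joint angles; "joint_velocities": joint speeds; "effort": joint torques, N m; "position": TCP position; "ee_rot": TCP orientation; "force": force on the tool from outside, world axes, zero at the start; "ft_torque": the same for the moment, N m; "grip_width": opening from 0.0 (shut) to 1.0 (fully open).
Only numpy, scipy, OpenCV 4.12 (cv2) and the standard library are available. Lean on these libraries where they do the work, as an engineer would, in place of code of your own. Each camera call takes 0.05 s, during which the arm holds its last target.

### The job

Build up the cooling-pump coupling on the assembly jig: seat the hub (the lugged flange with a stub spigot on top and a tall lug) flange down on the jig's spigot, then the flat-topped lugged cap flange down on the hub, each fully down with its lug in line with the jig's lug. Then take from the rack the pin with the straight cylindrical grip, push it down through the lug holes of cap, hub and jig until its collar is home on the cap's lug, and let go. Leave the other parts, tools and the other two pins where they are.

Things in the scene. Friction and masses are not known exactly. Their poses are not given: they have to be found in the camera images.
- jig_seat (a point): Fixed assembly jig: round steel face 80 mm across, 40 mm above the table, with a centring spigot (24 mm diameter, 12 mm tall, top 3 mm chamfered). Base plate 12 mm high, 100 mm wide, from 55 mm behind the axis to 95 mm ahead. This point: on the spigot axis at the height of the face; z up, x towards the jig's lug.
- jig_hole (a point): Centre of the top of the vertical hole (16 mm, through) in the jig's lug, a 32 mm square column 40 mm high, 60 mm from the spigot axis along the jig's +x.
- hub_grip (a point): Hub, loose aluminium, 0.45 kg, lying flange down: round flange 80 mm across, 14 mm thick, 27 mm bore 14 mm deep in its underside; on it a solid block 40 (x) by 36 (y) by 28 mm high, to be gripped across y; on the block a stub spigot like the jig's; at +x a tall lug. This point: centre of the block, 28 mm above the underside; z up, x towards the lug.
- hub_base (a point): Centre of the hub's underside (28 mm below hub_grip).
- hub_top (a point): Centre of the top of the hub's block, the foot of its stub spigot (42 mm above the underside, level with its lug's top): the cap's seat.
- hub_hole (a point): Centre of the lower end of the hole (16 mm, through) in the hub's lug, a 32 mm square column 42 mm high, 60 mm along +x from hub_base.
- hub_hole_top (a point): Centre of the upper end of the hub lug's hole (42 mm above hub_hole).
- cap_grip (a point): Cap, loose aluminium, 0.35 kg, lying flange down: same flange, bore and block as the hub (block 40 x by 36 y by 28 mm high), but flat-topped and with a thin lug at +x. This point: centre of the block, 28 mm above the underside; z up, x towards the lug; to be gripped across y.
- cap_base (a point): Centre of the cap's underside (28 mm below cap_grip).
- cap_hole (a point): Centre of the lower end of the hole (16 mm, through) in the cap's lug, 32 mm square and 14 mm thick, 60 mm along +x from cap_base.
- cap_lug_top (a point): Centre of the upper end of the cap lug's hole, 14 mm above cap_hole.
- pin_grip (a point): The steel pin, 0.15 kg, hanging upright in the rack by its collar: plain straight grip 14 mm diameter, 40 mm long; below it a collar 24 mm diameter, 6 mm thick; below that a shank 12 mm diameter, 81 mm long, its last 10 mm tapering to 7 mm. This point: on the axis half-way up the grip, 26 mm above the collar's underside, 107 mm above the tip. z up.
- pin_collar (a point): Centre of the underside of the pin's collar.
- pin_tip (a point): The lower tip of the pin.
- rack: Fixed grey pin rack: a plate 50 mm (x) by 200 mm (y) on end walls, top 100 mm above the table, with three 16 mm holes 65 mm apart along its y, at -65, 0 and 65 mm. Base 70 by 210 mm. Origin at the centre of its foot. Three pins hang in it in any order.
- bolt: Not to be moved: pin in the rack with a six-sided head 26 mm across and 14 mm high on a 24 mm collar, top 20 mm above the rack. Origin at its tip.
- knobpin: Not to be moved: pin in the rack with a 28 mm ball knob on a thin neck, top 44 mm above the rack. Origin at its tip.
- standpipe: Fixed red standpipe with a brass valve and hand disc (60 mm diameter) on top, 248 mm high, base 68 mm diameter; brass outlet to 50 mm from its axis along its +x at 190 mm height. Origin at the centre of its foot. Obstacle.
- blank: Not to be moved: plain round aluminium ring flange, 60 mm across, 12 mm high, lying flat, no lug, no block. Origin under its centre.
- jar: Not to be moved: grease jar, 50 mm diameter, 55 mm high. Origin under its centre.
- crucible: Not to be moved: dark cup-shaped crucible, 80 mm across the rim, 70 mm high. Origin under its centre.
- can: Not to be moved: can, 66 mm diameter, 65 mm high. Origin under its centre.
- hammer: Not to be moved: hammer lying on the table, 240 mm long, handle to its -x.
- wrench: Not to be moved: wrench lying on the table, 180 mm long, along its x.

How it is judged:
By the outcome, as a careful person would: the job done as asked, in the order asked, and still so for the second after the job is handed in, with the robot touching nothing.
It also fails if it takes over 72 s, if anything falls off the work surface, if the arm or the gripper's body presses on something with over 40 N, if the wrist force passes 120 N, or if a joint passes its speed limit or range.

## Working session

There is one attempt and no reset: what is moved stays moved. The work goes in short steps, Python scripts to look and compute and a shell command to move; the robot and the scene stay as the last step left them, time stands still between calls to the robot, and variables do not carry over. Pictures are saved under pics/ and viewed, and the job is handed in when it is done.

```bash
ls; mkdir -p pics
cat > h.py <<'E'
import numpy as np,cv2
from rig import ctrl
def cap(n):
    c=ctrl.capture(n); np.save(f'{n}.npy',c,allow_pickle=True); return c
def load(n): return np.load(f'{n}.npy',allow_pickle=True).item()
def f(c): return 240/np.tan(np.radians(c['fovy'])/2)
def pts(c):
    v,u=np.mgrid[:480,:640]; z=c['range_z']; k=f(c)
    p=np.stack([(u-c['cx'])*z/k,(v-c['cy'])*z/k,z],-1)
    M=np.array(c['world_from_camera']); return p@M[:3,:3].T+M[:3,3]
def ray(c,u,v,h):
    k=f(c);M=np.array(c['world_from_camera']);d=M[:3,:3]@[(u-c['cx'])/k,(v-c['cy'])/k,1]
    return M[:3,3]+d*(h-M[2,3])/d[2]
E
python3 - <<'E'
from h import *
for n in('top','side'):
    c=cap(n); cv2.imwrite(f'pics/{n}0.png',c['img']); print(n,c['fovy'],c['cx'],c['cy'],np.round(c['world_from_camera'],3).tolist(),(c['range_z']>0).mean())
s=ctrl.state(); print(s)
E
```

```text
pics
top 44.848333616948565 322.254090755972 239.86851409905387 [[0.017, -0.995, 0.101, 0.367], [-1.0, -0.016, 0.009, -0.022], [-0.008, -0.101, -0.995, 1.564], [0.0, 0.0, 0.0, 1.0]] 0.9958951822916666
side 56.77396978866162 319.6200208738805 234.4180786918342 [[0.933, -0.196, 0.301, 0.21], [-0.359, -0.472, 0.805, -0.808], [-0.015, -0.859, -0.511, 0.614], [0.0, 0.0, 0.0, 1.0]] 0.9831966145833333
{'t': 0.1, 'joint_pos': array([ 1.62510365e+00,  3.59302784e-01,  1.11446685e-02, -3.50868895e-04,
       -1.22410422e+00, -2.88100002e-01]), 'joint_velocities': array([ 0.00153173, -0.00403644,  0.00128019, -0.00019258,  0.00185256,
       -0.0003085 ]), 'effort': array([-8.47602823e-04, -5.84162271e+01,  2.93751812e+01,  7.01550320e+00,
        1.01984519e-02, -4.22915753e-05]), 'position': array([0.1562925 , 0.65622703, 0.24771427]), 'ee_rot': array([ 3.14009333e+00, -1.00320792e-04, -2.33912066e-01]), 'force': array([ 1.18213737, -0.30934656, -0.14026607]), 'ft_torque': array([-0.01396934,  0.0280739 ,  0.04303973]), 'grip_width': 1.001097564960698}
```

View pics/top0.png

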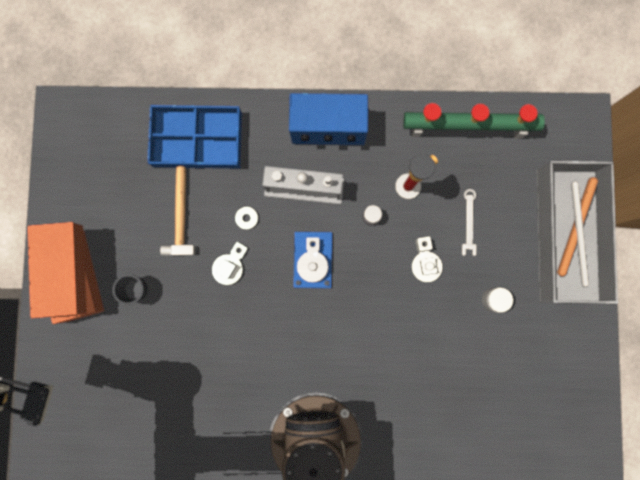

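View pics/side0.png

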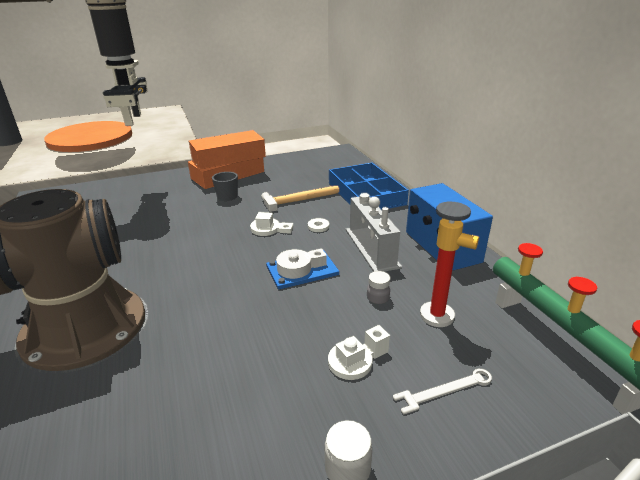

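The top view shows the jig at (313,265), the hub at (427,267), the cap at (228,268) and the rack at (303,184). In the side view the straight-grip pin looks like the one at the right end, near (385,215). Next I'll zoom in and measure from depth.

Run:
```python
from h import *
c=load('top');s=load('side')
a=cv2.resize(c['img'][150:310,200:467],None,fx=3,fy=3,interpolation=cv2.INTER_CUBIC);cv2.imwrite('pics/topz.png',a[:600,:800])
b=cv2.resize(s['img'][180:380,240:507],None,fx=3,fy=3,interpolation=cv2.INTER_CUBIC);cv2.imwrite('pics/sidez.png',b)
P=pts(c);
for (u,v) in [(313,266),(313,243),(313,280),(427,267),(424,244),(415,270),(228,268),(238,250),(216,272),(277,176),(302,178),(329,180),(290,182),(270,230),(350,250)]:
    print(u,v,np.round(P[v,u],4))
```

```text
313 266 [0.452  0.0145 0.0528]
313 243 [0.5154 0.0164 0.018 ]
313 280 [0.4161 0.0141 0.0396]
427 267 [ 0.4544 -0.2822  0.0489]
424 244 [ 5.192e-01 -2.827e-01 -3.000e-04]
415 270 [ 0.4478 -0.256   0.0158]
228 268 [0.4439 0.238  0.0389]
238 250 [0.4948 0.219  0.0012]
216 272 [0.4339 0.2735 0.0162]
277 176 [0.675  0.1083 0.116 ]
302 178 [0.6649 0.0435 0.1441]
329 180 [ 0.6605 -0.0236  0.1462]
290 182 [0.6638 0.0762 0.0973]
270 230 [5.506e-01 1.340e-01 5.000e-04]
350 250 [ 0.4994 -0.0831  0.004 ]
```

View pics/topz.png

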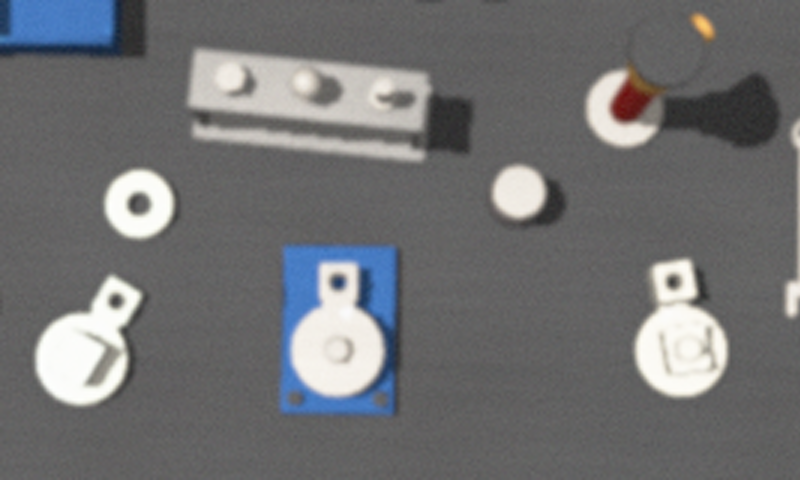

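View pics/sidez.png

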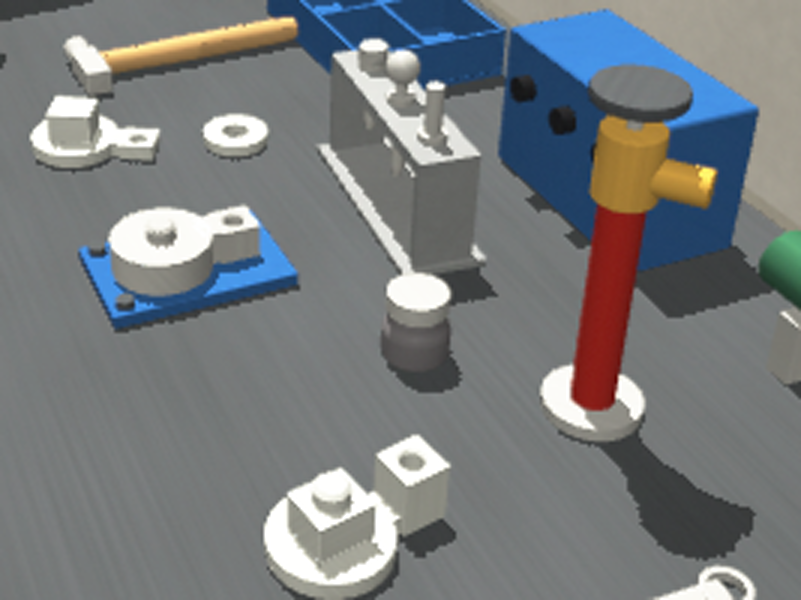

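```bash
cat > m.py <<'E'
from h import *
from scipy.optimize import least_squares
def white(c,box,thr=150,sat=60,S=8):
    x0,y0,x1,y1=box; im=cv2.resize(c['img'][y0:y1,x0:x1],None,fx=S,fy=S,interpolation=cv2.INTER_CUBIC)
    h=cv2.cvtColor(im,cv2.COLOR_BGR2HSV); return im,((h[...,2]>thr)&(h[...,1]<sat)).astype(np.uint8)
def topix(p,box,S=8): return (np.asarray(p,float)+.5)/S-.5+[box[0],box[1]]
def rays(c,uv,h): return np.array([ray(c,u,v,h) for u,v in uv])
def circ(xy,r=None):
    if r: q=least_squares(lambda q:np.hypot(xy[:,0]-q[0],xy[:,1]-q[1])-r,xy.mean(0),loss='soft_l1',f_scale=.001).x; return q,r
    q=least_squares(lambda q:np.hypot(xy[:,0]-q[0],xy[:,1]-q[1])-q[2],[*xy.mean(0),.04],loss='soft_l1',f_scale=.001).x; return q[:2],q[2]
E
python3 - <<'E'
from m import *
c=load('top')
for n,box,hf,hl,g in [('jig',(290,230,336,295),.04,.04,(.452,.0145)),('hub',(405,230,450,290),.014,.042,(.4525,-.277)),('cap',(205,235,252,290),.014,.014,(.44,.2435))]:
    im,m=white(c,box,150)
    cs,hi=cv2.findContours(m,cv2.RETR_CCOMP,cv2.CHAIN_APPROX_NONE)
    i=max(range(len(cs)),key=lambda k:cv2.contourArea(cs[k]))
    w=rays(c,topix(cs[i][:,0],box),hf)[:,:2]
    q=np.array(g)
    for _ in range(4):
        d=np.hypot(*(w-q).T); k=(d<.045)&(d>.034); q,r=circ(w[k])
    print(n,'flange',q.round(4),r.round(4),k.sum())
    # lug rect
    wl=rays(c,topix(cs[i][:,0],box),hl)[:,:2]
    k=np.hypot(*(wl-q).T)>.05; print('  lug ext',np.ptp(wl[k],axis=0).round(4), 'rect',[np.round(t,4) for t in cv2.minAreaRect((wl[k]*1000).astype(np.float32))])
    for j,ct in enumerate(cs):
        if hi[0][j][3]==i:
            M=cv2.moments(ct)
            if M['m00']>200:
                p=topix([M['m10']/M['m00'],M['m01']/M['m00']],box); pw=ray(c,*p,hl); print('  hole',p.round(2),pw.round(4),'area',M['m00']/64,'dist',np.hypot(*(pw[:2]-q)).round(4),'yaw',np.degrees(np.arctan2(*(pw[:2]-q)[::-1])).round(2))
P=pts(c)
for n,(lo,hi,x0,x1,y0,y1) in {'jigtop':(.034,.045,.38,.55,-.05,.08),'jigspig':(.048,.056,.38,.55,-.05,.08),'hubtop':(.038,.046,.38,.55,-.35,-.2),'hubspig':(.049,.058,.38,.55,-.35,-.2),'capblk':(.036,.046,.38,.55,.18,.3),'pins':(.137,.16,.6,.7,-.1,.15),'rack':(.094,.102,.58,.75,-.1,.16)}.items():
    k=(P[...,2]>lo)&(P[...,2]<hi)&(P[...,0]>x0)&(P[...,0]<x1)&(P[...,1]>y0)&(P[...,1]<y1)
    w=P[k]; print(n,k.sum(),w.mean(0).round(4),w.min(0).round(4),w.max(0).round(4),cv2.minAreaRect((w[:,:2]*1000).astype(np.float32)))
E
```

```text
jig flange [0.4521 0.0174] 0.0409 637
  lug ext [0.0299 0.0356] rect [array([514.2466,  17.1717]), array([29.7163, 35.5776]), np.float64(0.3489)]
  hole [312.11 243.51] [0.5119 0.0182 0.04  ] area 21.0390625 dist 0.0598 yaw 0.82
hub flange [ 0.458 -0.287] 0.0416 640
  lug ext [0.037  0.0413] rect [array([ 519.4312, -275.1545]), array([31.9462, 38.8471]), np.float64(11.1453)]
  hole [423.97 243.5 ] [ 0.5164 -0.2755  0.042 ] area 15.7421875 dist 0.0595 yaw 11.11
cap flange [0.4421 0.2461] 0.0415 640
  lug ext [0.0438 0.0447] rect [array([496.6858, 214.8566]), array([37.5395, 32.2392]), np.float64(60.5108)]
  hole [233.71 271.55] [0.4359 0.2267 0.014 ] area 38.8984375 dist 0.0204 yaw -107.68
  hole [238.19 249.89] [0.4941 0.2165 0.014 ] area 15.9765625 dist 0.0598 yaw -29.61
jigtop 712 [0.4627 0.0167 0.0398] [ 0.4159 -0.022   0.034 ] [0.5295 0.0547 0.045 ] ((472.8793640136719, 16.630922317504883), (113.80298614501953, 76.39107513427734), 1.0752595663070679)
jigspig 46 [0.4532 0.0174 0.0513] [0.4416 0.0067 0.0481] [0.4727 0.0411 0.0554] ((461.25640869140625, 22.099807739257812), (39.5922
[... 280 characters left out ...]
] [ 0.449  -0.3002  0.049 ] [ 0.527  -0.261   0.0571] ((489.72076416015625, -282.78314208984375), (82.09812927246094, 27.0535831451416), 12.097163200378418)
capblk 190 [0.4428 0.2446 0.0415] [0.4175 0.2221 0.0365] [0.467  0.2685 0.046 ] ((443.3804931640625, 245.2583770751953), (36.61463165283203, 39.72166442871094), 60.79767990112305)
pins 90 [0.6679 0.0236 0.143 ] [ 0.6576 -0.026   0.1372] [0.6809 0.0565 0.1557] ((665.0628051757812, 15.561408996582031), (83.45614624023438, 22.099279403686523), 81.28498840332031)
rack 926 [0.6697 0.0445 0.0987] [ 0.6369 -0.0567  0.094 ] [0.7054 0.1455 0.102 ] ((670.9279174804688, 44.494346618652344), (199.74777221679688, 52.0967903137207), 84.84510040283203)
```

Run:
```python
from m import *
c=load('side');P=pts(c)
for n,(lo,hi,x0,x1,y0,y1) in {'jigtop':(.036,.044,.38,.55,-.05,.08),'hubtop':(.039,.045,.38,.55,-.35,-.2),'hubspig':(.0525,.058,.38,.5,-.35,-.2),'hubflange':(.011,.017,.38,.55,-.35,-.2),'capblk':(.039,.046,.38,.55,.18,.3),'capfl':(.011,.017,.38,.55,.15,.3),'pin':(.108,.16,.62,.7,-.05,0.01),'rack':(.096,.103,.58,.75,-.1,.16)}.items():
    k=(P[...,2]>lo)&(P[...,2]<hi)&(P[...,0]>x0)&(P[...,0]<x1)&(P[...,1]>y0)&(P[...,1]<y1)
    w=P[k]; print(n,k.sum(),w.mean(0).round(4),w.min(0).round(4),w.max(0).round(4),cv2.minAreaRect((w[:,:2]*1000).astype(np.float32)))
# ellipse contour of jig face / flange circle fits
for n,box,hf,hl,g in [('jig',(265,235,345,295),.04,.04,(.452,.0174)),('hub',(320,320,400,385),.014,.042,(.458,-.287)),('cap',(245,205,297,240),.014,.014,(.442,.246))]:
    im,m=white(c,box,120,70)
    cs,hi=cv2.findContours(m,cv2.RETR_CCOMP,cv2.CHAIN_APPROX_NONE)
    i=max(range(len(cs)),key=lambda k:cv2.contourArea(cs[k]))
    w=rays(c,topix(cs[i][:,0],box),hf)[:,:2]
    for j,ct in enumerate(cs):
        M=cv2.moments(ct)
        if j!=i and M['m00']>150:
            p=topix([M['m10']/M['m00'],M['m01']/M['m00']],box); print(n,'blob',p.round(2),ray(c,*p,hl).round(4),M['m00']/64)
    cv2.imwrite(f'pics/s_{n}.png',np.hstack([im,cv2.cvtColor(m*255,cv2.COLOR_GRAY2BGR)])[:600,:1200])
```

```text
jigtop 624 [0.4619 0.0113 0.0405] [ 0.4118 -0.0249  0.036 ] [0.5272 0.0578 0.044 ] ((468.85076904296875, 8.978302001953125), (77.46624755859375, 116.54975128173828), 72.77389526367188)
hubtop 451 [ 0.4844 -0.2866  0.0423] [ 0.4344 -0.31    0.039 ] [ 0.5343 -0.2593  0.0449] ((484.3584289550781, -283.9412841796875), (98.08721923828125, 37.1009635925293), 11.166696548461914)
hubspig 84 [ 0.4561 -0.2897  0.0543] [ 0.4458 -0.2981  0.0527] [ 0.4666 -0.2793  0.0565] ((456.1027526855469, -288.58575439453125), (20.508255004882812, 18.926647186279297), 2.941866397857666)
hubflange 708 [ 0.4564 -0.3005  0.0144] [ 0.4173 -0.329   0.0111] [ 0.5348 -0.2525  0.017 ] ((473.59954833984375, -297.17620849609375), (72.71012878417969, 115.28394317626953), 76.240478515625)
capblk 111 [0.4408 0.2417 0.0426] [0.4167 0.2196 0.0391] [0.4664 0.2679 0.0458] ((441.24700927734375, 243.43612670898438), (40.244483947753906, 40.094444274902344), 60.53788757324219)
capfl 276 [0.454  0.2254 0.0145] [0.4023 0.1938 0.0111] [0.5138 0.275  0.017 ] ((457.6003112792969, 232.6719970703125), (65.94842529296875, 115.1276092529
[... 1720 characters left out ...]
75
hub blob [328.41 338.23] [ 0.4295 -0.2563  0.042 ] 2.71875
hub blob [326.6  335.18] [ 0.4293 -0.2478  0.042 ] 2.84375
hub blob [328.13 329.16] [ 0.4378 -0.2342  0.042 ] 2.953125
hub blob [393.88 328.34] [ 0.5514 -0.2778  0.042 ] 11.453125
cap blob [261.54 237.92] [0.4162 0.1778 0.014 ] 7.4921875
cap blob [271.69 207.11] [0.4889 0.3379 0.014 ] 46.1796875
cap blob [248.88 224.21] [0.4024 0.2626 0.014 ] 4.921875
cap blob [248.25 220.47] [0.4057 0.2843 0.014 ] 2.3671875
cap blob [272.5  218.75] [0.4714 0.2677 0.014 ] 30.4921875
cap blob [250.02 214.09] [0.4192 0.3197 0.014 ] 3.84375
cap blob [252.94 216.11] [0.4241 0.3044 0.014 ] 14.78125
cap blob [250.82 209.83] [0.4276 0.3448 0.014 ] 3.9375
```

Run:
```python
from h import *
P=pts(load('top'))
for n,(u0,u1,v0,v1) in dict(orange=(28,105,220,325),bluebox=(288,370,92,148),pipe=(390,445,150,205),crucible=(112,148,274,304),wall=(250,400,90,100)).items():
    q=P[v0:v1,u0:u1].reshape(-1,3); q=q[q[:,2]>.02]; print(n,q.min(0).round(3),q.max(0).round(3),np.percentile(q[:,2],95).round(3))
```

```text
orange [ 0.294 -0.022  0.02 ] [0.55  0.728 1.564] 0.132
bluebox [ 0.367 -0.119  0.02 ] [0.892 0.081 1.564] 0.135
pipe [ 0.367 -0.282  0.021] [ 0.716 -0.022  1.564] 0.252
crucible [ 0.348 -0.022  0.02 ] [0.423 0.529 1.564] 0.073
wall [ 0.367 -0.117  0.118] [0.892 0.079 1.564] 0.135
```

```bash
python3 -m jog '[[[0,0,0,20,-50,20,1],[0,0,0,40,-45,20,1],[0,0,5,40,-45,0,1],[0,0,5,40,-45,0,1],[0,0,5,40,-45,0,1]]]' 40
```

```text
t: 0.72
position: [0.3374, 0.421, 0.2847]
ee_rot: [3.134, -0.002, 0.041]
force: [0.5, 0.4, 0.4]
grip_width: 0.997
```

```bash
python3 -m jog '[[[0,0,0,25,-55,0,1],[0,0,0,25,-55,0,1],[0,0,0,20,-58,0,1],[0,0,4,20,-58,0,1],[0,0,4,20,-58,0,1]]]'; python3 -m jog '[[[0,0,0,10,-60,0,1],[0,0,0,0,-60,0,1],[0,0,0,0,-60,0,1],[0,0,0,0,-60,0,1],[0,0,0,0,-60,0,1]]]'
```

```text
t: 1.35
position: [0.4488, 0.1298, 0.2837]
ee_rot: [3.133, -0.001, 0.187]
force: [2.1, 0.2, 0.7]
grip_width: 1.0
t: 1.98
position: [0.4575, -0.1797, 0.2834]
ee_rot: [3.133, -0.001, 0.189]
force: [1.5, -0.1, 0.8]
grip_width: 0.998
```

```bash
python3 -m jog '[[[0.5,0,0.3,0,-54,-30,1],[0,0,0,0,-54,-40,1],[0,0,0,0,0,-60,1],[0,0,0,0,0,-60,1],[0,0,0,0,0,0,1]]]'
python3 - <<'E'
from h import *
for n in('top','side'):
    c=cap(n)
a=load('side')['img'][230:420,240:460];b=load('top')['img'][200:320,360:490]
cv2.imwrite('pics/g1.png',np.hstack([cv2.resize(a,(440,380)),cv2.resize(b,(360,380))]))
E
```

```text
t: 2.6
position: [0.4548, -0.2905, 0.0925]
ee_rot: [-3.142, -0.004, 0.187]
force: [-0.7, -0.5, -0.2]
grip_width: 0.996
```

View pics/g1.png

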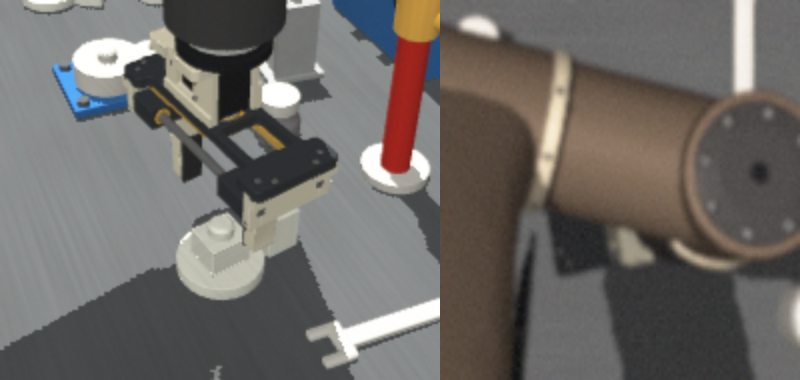

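```bash
python3 -m jog '[[[0,0.2,0,2,2,-26,1],[0,0,0,0,0,-26,1],[0,0,0,0,0,0,1]]]'
```

```text
t: 3.08
position: [0.4683, -0.2903, 0.0546]
ee_rot: [3.13, -0.023, 0.192]
force: [0.1, 0.6, 0.3]
grip_width: 0.998
```

```bash
python3 - <<'E'
from h import *
s=ctrl.state()
for k in('joint_pos','joint_velocities','position','ee_rot','force','ft_torque'):print(k,s[k].round(4))
E
python3 -m jog '[[[0,0,0,0,0,0,1],[0,0,0,0,0,0,1]]]'
```

```text
joint_pos [-0.198   0.3511 -0.5164  0.0032 -0.6777  1.9587]
joint_velocities [ 0.0075 -0.0559  0.0481  0.0149 -0.0297  0.0007]
position [ 0.4683 -0.2903  0.0546]
ee_rot [ 3.13   -0.0229  0.1925]
force [0.0984 0.5725 0.3119]
ft_torque [0.0069 0.0999 0.0073]
t: 3.32
position: [0.4714, -0.2908, 0.0594]
ee_rot: [3.127, -0.029, 0.194]
force: [-0.4, -0.8, 0.7]
grip_width: 1.001
```

Run:
```python
from h import *
print(ctrl.state()['joint_pos'].round(4),ctrl.state()['effort'].round(2),ctrl.state()['position'])
for n in('top','side'):
    c=cap(n); cv2.imwrite(f'pics/{n}2.png',c['img'])
print(ctrl.state()['joint_pos'].round(4),ctrl.state()['effort'].round(2),ctrl.state()['position'])
```

```text
[-0.1973  0.3448 -0.5117  0.0042 -0.6816  1.9587] [ 3.000e-02 -4.810e+01  2.056e+01  4.780e+00  1.700e-01 -0.000e+00] [ 0.47140683 -0.29078583  0.05936427]
[-0.1974  0.3454 -0.5122  0.0042 -0.6809  1.9587] [ 3.000e-02 -4.858e+01  2.063e+01  4.790e+00  1.100e-01 -0.000e+00] [ 0.4711874  -0.29080939  0.05891691]
```

View pics/side2.png

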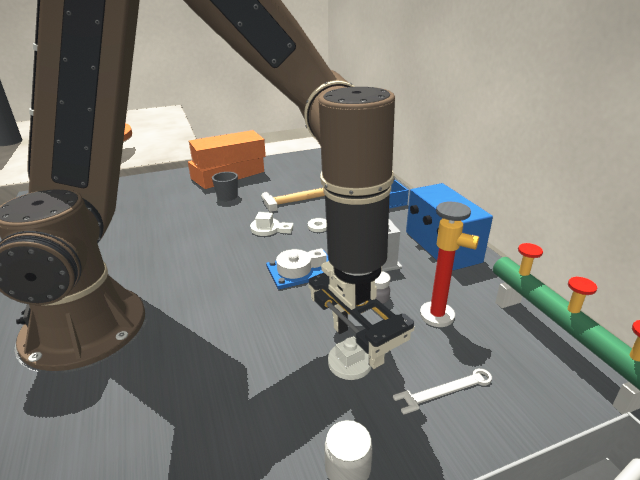

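View pics/top2.png

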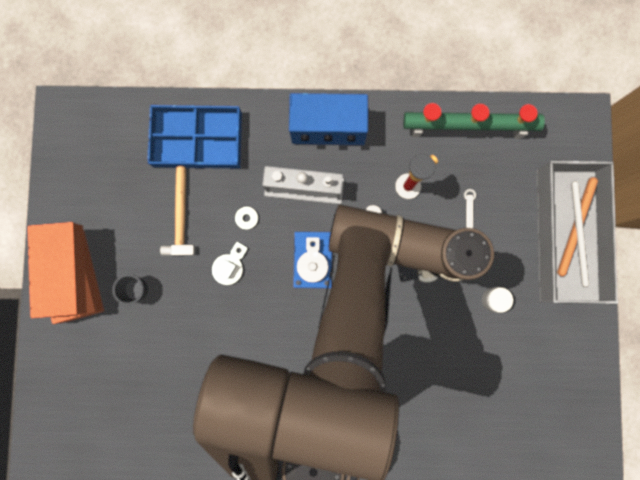

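```bash
python3 -m jog '[[[0.8,1.6,0,-14,2,0,1]]]';python3 -m jog '[[[0,0,0,0,0,0,1]]]'; python3 -m jog '[[[0,0,0,0,0,0,1]]]'; python3 -c "
from h import *
s=ctrl.state();print(s['joint_pos'].round(4),s['joint_velocities'].round(3))"
```

```text
t: 3.55
position: [0.4569, -0.2886, 0.0594]
ee_rot: [-3.137, -0.004, 0.194]
force: [-0.0, -0.7, -0.9]
grip_width: 1.001
t: 3.68
position: [0.4561, -0.2886, 0.0595]
ee_rot: [-3.136, -0.003, 0.194]
force: [0.7, 0.5, 0.0]
grip_width: 0.998
t: 3.8
position: [0.456, -0.2887, 0.0595]
ee_rot: [-3.136, -0.003, 0.193]
force: [-0.1, -0.7, -0.2]
grip_width: 1.0
[-0.2056  0.3414 -0.5106 -0.0096 -0.7186  1.9769] [-0.004 -0.001 -0.002 -0.005 -0.009  0.002]
```

```bash
python3 -m jog '[[[-0.3,0,-0.1,0.5,0.5,-10,1],[0,0,0,0,0,0,1]]]';python3 -m jog '[[[0,0.1,0,0.5,0,-9,1],[0,0,0,0,0,0,1]]]'
```

```text
t: 4.05
position: [0.4563, -0.2882, 0.0485]
ee_rot: [-3.141, -0.001, 0.191]
force: [-0.7, 0.3, 0.4]
grip_width: 1.003
t: 4.3
position: [0.4567, -0.288, 0.0384]
ee_rot: [-3.14, 0.002, 0.191]
force: [-0.4, -0.4, 0.7]
grip_width: 1.001
```

```bash
python3 -m jog '[[[0,0,0,0,0,1,-1],[0,0,0,0,0,0,-1],[0,0,0,0,0,0,-1],[0,0,0,0,0,0,-1]]]' 50; python3 -m jog '[[[0,0,0,0,0,0,-1],[0,0,0,0,0,0,-1]]]'
```

```text
t: 4.8
position: [0.4571, -0.2882, 0.0397]
ee_rot: [-3.141, 0.001, 0.192]
force: [-1.0, 0.2, 0.3]
grip_width: 0.612
t: 5.05
position: [0.4572, -0.2882, 0.0399]
ee_rot: [-3.141, 0.001, 0.192]
force: [-0.3, -0.2, 0.2]
grip_width: 0.409
```

```bash
python3 -m jog '[[[0,0,0,0,0,0,-1],[0,0,0,0,0,15,-1],[0,0,0,0,0,30,-1],[0,0,0,0,0,0,-1]]]'
python3 -c "
from h import *
c=cap('side');cv2.imwrite('pics/s3.png',cv2.resize(c['img'][200:420,220:500],None,fx=2.5,fy=2.5))
print(ctrl.state()['force'])"
```

```text
t: 5.55
position: [0.4556, -0.2877, 0.0861]
ee_rot: [-3.139, 0.004, 0.191]
force: [0.9, -0.4, -3.9]
grip_width: 0.412
[-0.03773069 -0.01288682 -4.6847343 ]
```

View pics/s3.png

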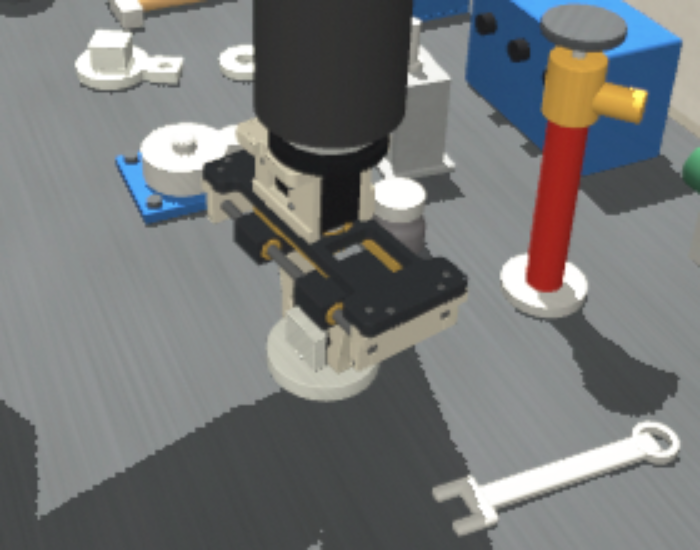

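```bash
python3 -m jog '[[[0,0,0,0,10,40,-1],[0,0,-2.5,0,50,10,-1],[0,0,-2.5,0,55,0,-1],[0,0,-2.5,0,55,0,-1],[0,0,-2.5,0,55,0,-1]]]'; python3 -m jog '[[[0,0,0,0,40,0,-1],[0,0,0,0,0,0,-1]]]'
```

```text
t: 6.22
position: [0.4501, -0.0585, 0.1309]
ee_rot: [-3.134, 0.013, 0.002]
force: [1.7, -0.3, -4.0]
grip_width: 0.408
t: 6.48
position: [0.4484, -0.0144, 0.1294]
ee_rot: [-3.134, 0.015, 0.005]
force: [0.5, 0.2, -3.6]
grip_width: 0.411
```

```bash
python3 -m jog '[[[-0.4,-0.9,0.6,3.2,31,-10,-1],[0,0,0,0,0,0,-1]]]'
```

```text
t: 6.72
position: [0.4503, 0.0167, 0.1177]
ee_rot: [3.141, 0.002, 0.016]
force: [-0.5, -0.7, -4.2]
grip_width: 0.406
```

Over the jig now, with the hub's underside at about 78 mm and the spigot top at 52 mm. I'll look and measure before lowering it.

```bash
python3 -m jog '[[[0,0,0,1.3,0.2,-15,-1],[0,0,0,0,0,0,-1]]]';python3 - <<'E'
from h import *
for n in('top','side'): cap(n)
a=load('side')['img'][200:310,230:370];b=load('top')['img'][200:310,260:400]
cv2.imwrite('pics/g4.png',np.vstack([np.hstack([cv2.resize(a,(700,550))])]));cv2.imwrite('pics/g4t.png',cv2.resize(b,(700,550)))
P=pts(load('side'));lo=.055;
for nm,b in dict(hublugtop=(.098,.11,.48,.55),).items():
    k=(P[...,2]>b[0])&(P[...,2]<b[1])&(P[...,0]>b[2])&(P[...,0]<b[3])&(abs(P[...,1]-.015)<.05);w=P[k];print(nm,k.sum(),w.mean(0),w.min(0),w.max(0))
E
```

```text
t: 6.98
position: [0.4503, 0.0155, 0.1015]
ee_rot: [3.14, 0.005, 0.015]
force: [-1.4, -0.1, -4.4]
grip_width: 0.407
hublugtop 36 [0.51687054 0.00420277 0.10184827] [ 0.49499005 -0.00286288  0.09803788] [0.52673064 0.02116669 0.10610708]
```

View pics/g4.png

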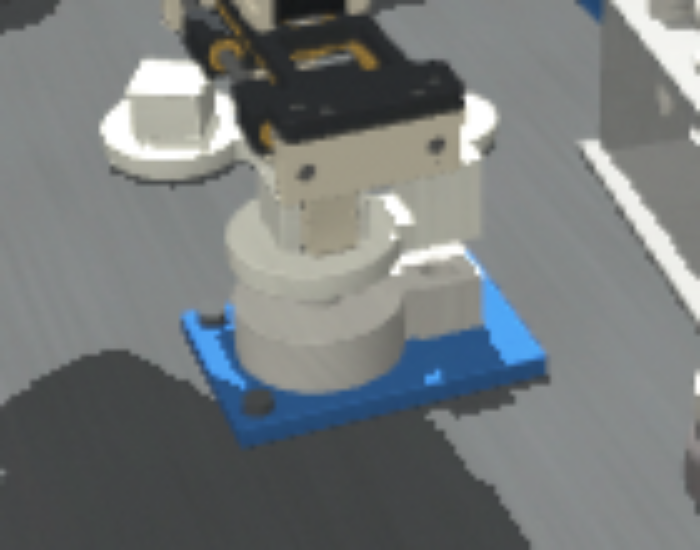

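View pics/g4t.png

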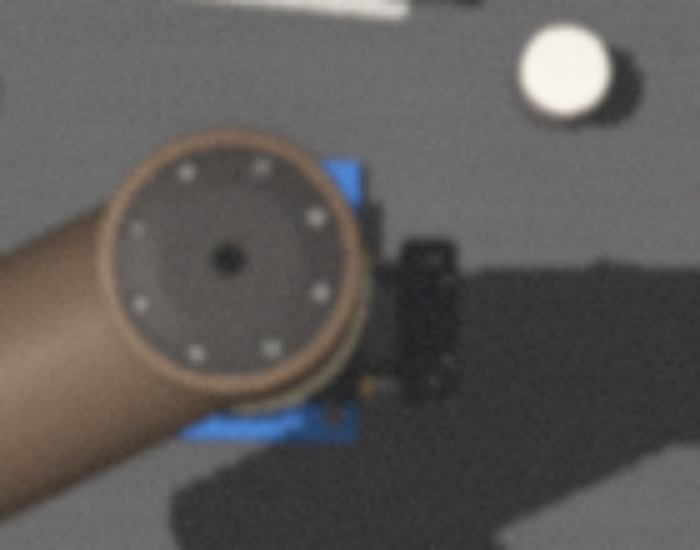

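```bash
python3 -m jog '[[[0,-0.3,0,1.3,1.4,-3,-1],[0,0,0,0,0,0,-1]]]';python3 -m jog '[[[0,0,0,0,0,-6,-1],[0,0,0,0,0,0,-1]]]'
```

```text
t: 7.32
position: [0.4532, 0.0168, 0.1002]
ee_rot: [3.141, -0.004, 0.014]
force: [0.0, 0.5, -4.4]
grip_width: 0.405
t: 7.58
position: [0.4533, 0.0168, 0.0941]
ee_rot: [-3.142, -0.005, 0.014]
force: [0.1, 0.3, -3.9]
grip_width: 0.407
```

```bash
python3 -m jog '[[[0,0.2,0.1,-1.2,0,0,-1],[0,0,0,0,0,-2,-1]]]';python3 -m jog '[[[0,0,0,0,0,-4,-1],[0,0,0,0,0,0,-1]]]'
```

```text
t: 7.82
position: [0.4522, 0.0169, 0.0922]
ee_rot: [-3.141, -0.001, 0.016]
force: [-0.5, 0.6, -4.6]
grip_width: 0.404
t: 8.07
position: [0.452, 0.0169, 0.0878]
ee_rot: [-3.141, -0.001, 0.016]
force: [0.3, -0.4, -4.7]
grip_width: 0.405
```

```bash
python3 -m jog '[[[0,0,0,0,0,-4,-1],[0,0,0,0,0,0,-1]]]';python3 -m jog '[[[0,0,0,0,0,-3,-1],[0,0,0,0,0,0,-1]]]';python3 -m jog '[[[0,0,0,0,0,-1.5,-1],[0,0,0,0,0,0,-1]]]'
```

```text
t: 8.32
position: [0.4521, 0.0169, 0.0834]
ee_rot: [-3.142, -0.001, 0.016]
force: [-0.3, -0.4, -4.1]
grip_width: 0.404
t: 8.57
position: [0.4521, 0.0169, 0.0802]
ee_rot: [-3.142, -0.001, 0.016]
force: [0.1, -0.4, -3.6]
grip_width: 0.409
t: 8.82
position: [0.4526, 0.0171, 0.0802]
ee_rot: [-3.142, -0.002, 0.017]
force: [-0.1, 0.0, -4.7]
grip_width: 0.405
```

```bash
python3 -m jog '[[[0,0,0,0,0,-3,-1]]]'
```

```text
t: 8.95
position: [0.4529, 0.017, 0.0796]
ee_rot: [3.141, -0.002, 0.018]
force: [-21.1, 3.2, 57.5]
grip_width: 0.406
```

```bash
python3 -m jog '[[[0,0,0,0,0,0.5,-1],[0,0,0,0,0,0,0.2],[0,0,0,0,0,0,0.6],[0,0,0,0,0,0,0.8]]]'; python3 -m jog '[[[0,0,0,0,0,10,1],[0,0,0,0,0,40,1],[0,0,0,0,50,50,1],[0,0,0,0,60,0,1],[0,0,0,0,60,0,1]]]'
python3 - <<'E'
from h import *
for n in('top','side'): cap(n)
a=load('side')['img'][190:310,200:360];b=load('top')['img'][200:310,200:360]
cv2.imwrite('pics/g5.png',cv2.resize(a,(800,600),interpolation=cv2.INTER_CUBIC));cv2.imwrite('pics/g5t.png',cv2.resize(b,(800,550),interpolation=cv2.INTER_CUBIC))
E
```

```text
t: 9.45
position: [0.4542, 0.0175, 0.0811]
ee_rot: [-3.141, -0.006, 0.019]
force: [0.7, -0.6, 1.3]
grip_width: 0.682
t: 10.07
position: [0.4542, 0.1836, 0.1822]
ee_rot: [-3.14, -0.007, 0.012]
force: [1.2, -0.3, 0.7]
grip_width: 0.996
```

View pics/g5.png

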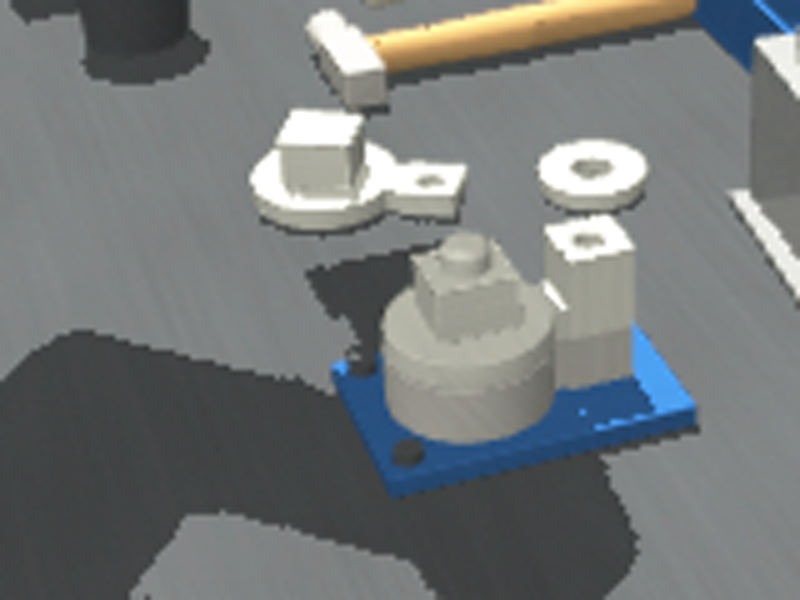

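View pics/g5t.png

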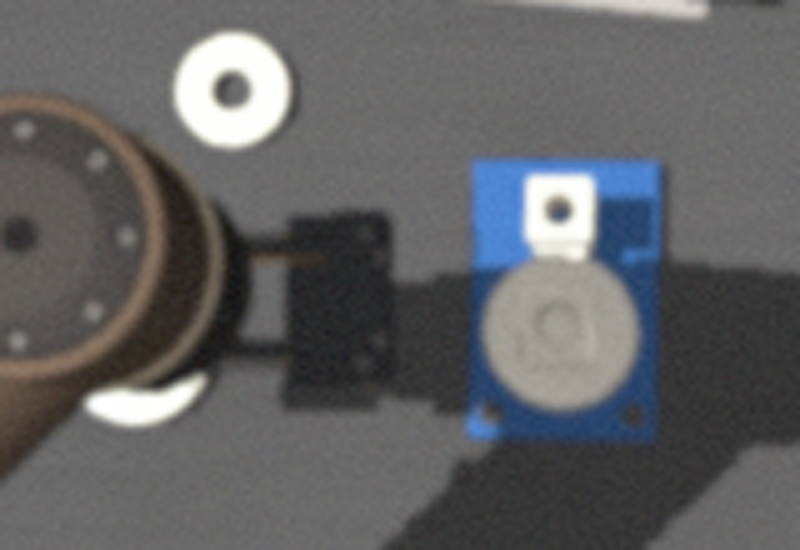

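The views show the hub flush on the jig face, with its lug directly over the jig's lug (hole near (558,210) in the top crop). Next I'll check the hub's pose numerically and move to the cap.

```bash
python3 -m jog '[[[0,0.4,-9,-12,20,0,1],[0,0,-9,0,20,0,1],[0,0,-9,0,20,0,1],[0,0,-3,0,2,0,1],[0,0,0,0,0,0,1]]]'
python3 - <<'E'
from m import *
c=load('top')
P=pts(c)
for n,c in (('top',c),('side',load('side'))):
    P=pts(c)
    k=(P[...,2]>.077)&(P[...,2]<.088)&(P[...,0]>.485)&(P[...,0]<.55)&(abs(P[...,1]-.017)<.05);w=P[k]
    print(n,'lugtop',k.sum(),w.mean(0).round(4),w.min(0).round(4),w.max(0).round(4),cv2.minAreaRect((w[:,:2]*1000).astype(np.float32)))
    k=(P[...,2]>.092)&(P[...,2]<.1)&(P[...,0]>.43)&(P[...,0]<.48)&(abs(P[...,1]-.017)<.05);w=P[k]
    print(n,'spig',k.sum(),w.mean(0).round(4),w.min(0).round(4),w.max(0).round(4))
c=load('top');box=(290,225,340,290)
im,m=white(c,box,170); cs,hi=cv2.findContours(m,cv2.RETR_CCOMP,cv2.CHAIN_APPROX_NONE)
for j,ct in enumerate(cs):
    M=cv2.moments(ct)
    if M['m00']>300: p=topix([M['m10']/M['m00'],M['m01']/M['m00']],box);print(hi[0][j][3],p,ray(c,*p,.082).round(4),M['m00']/64)
E
```

```text
t: 10.8
position: [0.4424, 0.2517, 0.1849]
ee_rot: [-3.138, -0.001, -0.519]
force: [-0.1, -0.4, -0.4]
grip_width: 1.002
top lugtop 109 [0.5148 0.0183 0.0818] [0.4987 0.0044 0.0773] [0.5301 0.0332 0.0869] ((514.275634765625, 18.79894256591797), (31.48609733581543, 28.352094650268555), 1.119953989982605)
top spig 42 [0.4543 0.0172 0.0947] [0.4443 0.0059 0.0921] [0.4649 0.0288 0.0988]
side lugtop 126 [0.5122 0.0162 0.0816] [ 0.4962 -0.0016  0.0771] [0.5293 0.0366 0.0849] ((512.2722778320312, 17.057344436645508), (32.891868591308594, 37.9779052734375), 2.5629732608795166)
side spig 43 [0.4525 0.0147 0.0943] [0.4428 0.0058 0.092 ] [0.463  0.0248 0.0966]
-1 [317.60385551 267.91243777] [0.4457 0.0019 0.082 ] 11.5078125
-1 [311.51833354 242.81122268] [0.5097 0.0186 0.082 ] 225.5390625
2 [311.29246859 241.62601911] [0.5127 0.0193 0.082 ] 19.484375
```

```bash
python3 -m jog '[[[-0.2,0,0,-0.4,-7,-40,1],[0,0,0,0,0,-40,1],[0,0,0,0,0,-25,1],[0,0,0,0,0,0,1]]]'
```

```text
t: 11.3
position: [0.443, 0.2438, 0.0797]
ee_rot: [-3.138, -0.004, -0.514]
force: [0.1, -0.9, 0.8]
grip_width: 0.998
```

```bash
python3 -m jog '[[[-0.2,0.2,0,-0.8,0.9,-10,1],[0,0,0,0,0,-10,1],[0,0,0,0,0,-10,1],[0,0,0,0,0,0,1]]]'
```

```text
t: 11.8
position: [0.4436, 0.2458, 0.0506]
ee_rot: [-3.139, -0.004, -0.512]
force: [0.6, -1.0, 0.6]
grip_width: 0.999
```

```bash
python3 -m jog '[[[-0.2,0.2,-0.3,-1.6,-1,-6,1],[0,0,0,0,0,-4,1],[0,0,0,0,0,0,1]]]'
```

```text
t: 12.18
position: [0.442, 0.2451, 0.0404]
ee_rot: [3.14, -0.003, -0.518]
force: [-1.0, -0.1, 0.5]
grip_width: 0.999
```

```bash
python3 -m jog '[[[0,0.1,0,0,0,0,-1],[0,0,0,0,0,0,-1],[0,0,0,0,0,0,-1],[0,0,0,0,0,0,-1],[0,0,0,0,0,0,-1]]]' 50;python3 -m jog '[[[0,0,0,0,0,0,-1],[0,0,0,0,0,0,-1]]]'
```

```text
t: 12.8
position: [0.4423, 0.2454, 0.0409]
ee_rot: [3.14, -0.001, -0.517]
force: [0.4, 0.2, -0.0]
grip_width: 0.492
t: 13.05
position: [0.4423, 0.2452, 0.0409]
ee_rot: [3.14, -0.001, -0.518]
force: [0.6, 1.2, 0.3]
grip_width: 0.405
```

```bash
python3 -m jog '[[[0,0,0,0,0,15,-1],[0,0,0,0,0,45,-1],[0,0,4,0,0,60,-1],[0,0,8,3,-40,0,-1],[0,0,8,3,-40,0,-1]]]'; python3 -m jog '[[[0,0,8,3,-50,0,-1],[0,0,3,3,-50,0,-1],[0,0,0,0,-30,0,-1],[0,0,0,0,0,0,-1]]]'
```

```text
t: 13.68
position: [0.4471, 0.1641, 0.167]
ee_rot: [3.138, -0.004, -0.156]
force: [-0.2, -1.1, -4.1]
grip_width: 0.409
t: 14.18
position: [0.4511, 0.0279, 0.1705]
ee_rot: [3.14, -0.005, 0.043]
force: [-0.2, 0.3, -4.3]
grip_width: 0.408
```

```bash
python3 -m jog '[[[0.1,0.3,-1.5,1.9,-11,-10,-1],[0,0,0,0,0,-7,-1],[0,0,0,0,0,0,-1]]]'
python3 - <<'E'
from h import *
for n in('top','side'): cap(n)
a=load('side')['img'][190:310,200:360]
cv2.imwrite('pics/g6.png',cv2.resize(a,(800,600),interpolation=cv2.INTER_CUBIC))
E
```

```text
t: 14.55
position: [0.4528, 0.0169, 0.153]
ee_rot: [-3.141, 0.0, 0.015]
force: [-1.3, -0.9, -2.8]
grip_width: 0.406
```

View pics/g6.png

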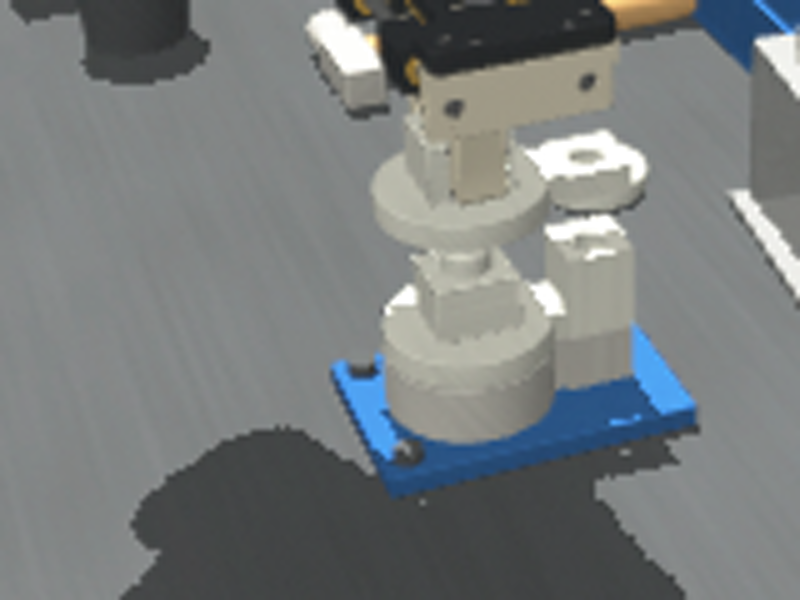

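```bash
python3 -m jog '[[[0,0,0.1,0.2,0,-8,-1],[0,0,0,0,0,0,-1],[0,0,0,0,0,-7,-1],[0,0,0,0,0,0,-1]]]'
```

```text
t: 15.15
position: [0.4535, 0.0179, 0.1375]
ee_rot: [-3.141, -0.001, 0.019]
force: [-0.2, 0.5, -3.8]
grip_width: 0.406
```

```bash
python3 -m jog '[[[0,0,-0.1,-0.5,-1,-3,-1],[0,0,0,0,0,-3,-1]]]'; python3 -m jog '[[[0,0,0,0,0,-3,-1],[0,0,0,0,0,0,-1]]]'
```

```text
t: 15.4
position: [0.4532, 0.0169, 0.1314]
ee_rot: [-3.141, -0.001, 0.017]
force: [-0.5, 0.7, -3.8]
grip_width: 0.405
t: 15.65
position: [0.4531, 0.0168, 0.128]
ee_rot: [-3.141, -0.001, 0.017]
force: [0.1, 0.7, -3.5]
grip_width: 0.407
```

```bash
python3 -m jog '[[[0,0,0,0,0,-3,-1],[0,0,0,0,0,0,-1]]]'; python3 -m jog '[[[0,0,0,0,0,-2,-1]]]';  python3 -m jog '[[[0,0,0,0,0,-1.5,-1]]]'
```

```text
t: 15.9
position: [0.4531, 0.0168, 0.1249]
ee_rot: [-3.141, -0.001, 0.017]
force: [0.4, 0.7, -3.6]
grip_width: 0.408
t: 16.02
position: [0.4533, 0.0169, 0.1229]
ee_rot: [-3.141, -0.002, 0.017]
force: [0.2, 0.2, -3.5]
grip_width: 0.406
t: 16.15
position: [0.4534, 0.0169, 0.1228]
ee_rot: [-3.141, -0.002, 0.018]
force: [-14.4, 3.0, 30.1]
grip_width: 0.407
```

```bash
python3 -m jog '[[[0,0,0,0,0,0.3,-1],[0,0,0,0,0,0,0.2],[0,0,0,0,0,0,0.6],[0,0,0,0,0,0,0.8]]]'; python3 -m jog '[[[0,0,0,0,0,10,1],[0,0,0,0,0,40,1],[0,0,0,-20,-60,50,0.5],[0,0,0,-10,-60,0,0],[0,0,0,0,-60,0,-0.2]]]'
python3 - <<'E'
from h import *
for n in('top','side'): cap(n)
a=load('side')['img'][160:310,200:400]
cv2.imwrite('pics/g7.png',cv2.resize(a,(800,600),interpolation=cv2.INTER_CUBIC));cv2.imwrite('pics/g7t.png',cv2.resize(load('top')['img'][150:310,240:440],(750,600),interpolation=cv2.INTER_CUBIC))
E
```

```text
t: 16.65
position: [0.4546, 0.0173, 0.124]
ee_rot: [-3.14, -0.004, 0.019]
force: [-0.3, 0.1, 0.0]
grip_width: 0.686
t: 17.27
position: [0.4301, -0.1504, 0.2194]
ee_rot: [3.141, -0.009, 0.027]
force: [1.6, -0.1, 0.3]
grip_width: 0.698
```

View pics/g7.png

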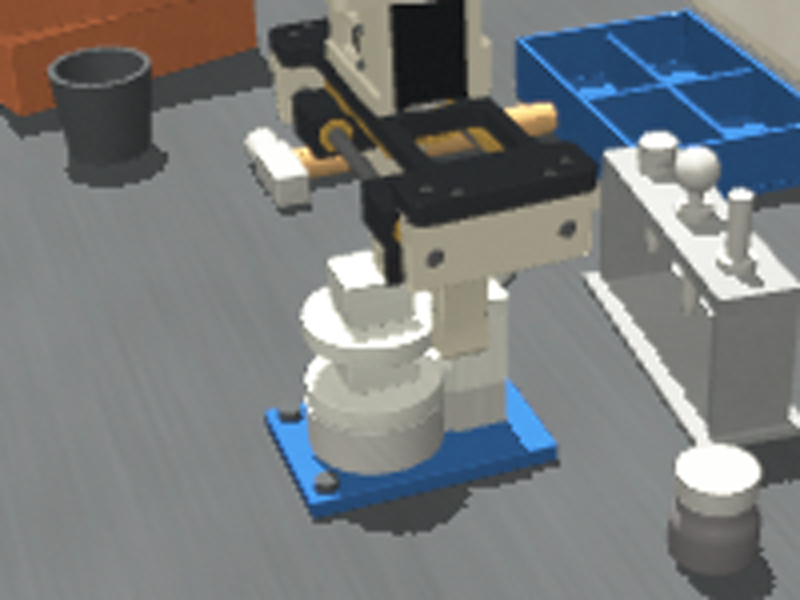

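View pics/g7t.png

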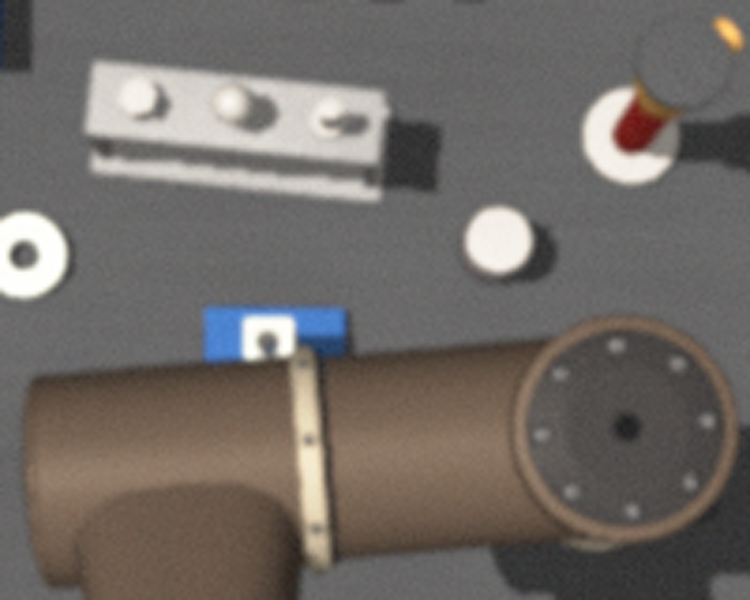

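Run:
```python
from m import *
c=load('top');P=pts(c)
k=(P[...,2]>.135)&(P[...,2]<.155)&(P[...,0]>.63)&(P[...,0]<.7)&(P[...,1]<.005)&(P[...,1]>-.05);w=P[k];print('pin',k.sum(),w.mean(0).round(4),w.min(0).round(4),w.max(0).round(4))
k=(P[...,2]>.102)&(P[...,2]<.112)&(P[...,0]>.63)&(P[...,0]<.7)&(P[...,1]<.005)&(P[...,1]>-.05);w=P[k];print('collar',k.sum(),w.mean(0).round(4),w.min(0).round(4),w.max(0).round(4))
k=(P[...,2]>.09)&(P[...,2]<.102)&(P[...,0]>.49)&(P[...,0]<.55)&(abs(P[...,1]-.017)<.05);w=P[k];print('caplug',k.sum(),w.mean(0).round(4),w.min(0).round(4),w.max(0).round(4))
im,m=white(c,(298,228,325,247),150);cs,hi=cv2.findContours(m,cv2.RETR_CCOMP,cv2.CHAIN_APPROX_NONE)
for j,ct in enumerate(cs):
    M=cv2.moments(ct)
    if M['m00']>300: p=topix([M['m10']/M['m00'],M['m01']/M['m00']],(298,228));print(hi[0][j][3],p.round(2),ray(c,*p,.096).round(4),M['m00']/64)
# side image silhouette of pin grip
s=load('side');I=s['img'];g=cv2.cvtColor(I,cv2.COLOR_BGR2GRAY)
for v in range(208,228,2): print(v,g[v,374:402].tolist())
```

```text
pin 29 [ 0.6641 -0.0203  0.1456] [ 0.6581 -0.026   0.1381] [ 0.6716 -0.0136  0.1511]
collar 112 [ 0.663  -0.0226  0.1046] [ 0.6384 -0.0495  0.102 ] [0.6899 0.0048 0.1114]
caplug 90 [0.5201 0.0193 0.0959] [0.5049 0.0044 0.09  ] [0.5314 0.0349 0.1019]
-1 [311.16 239.14] [0.5177 0.0193 0.096 ] 133.7734375
208 [124, 108, 233, 238, 238, 216, 118, 69, 219, 253, 254, 254, 254, 254, 139, 68, 69, 70, 71, 70, 71, 70, 70, 70, 69, 69, 70, 70]
210 [142, 161, 251, 251, 240, 240, 240, 184, 138, 143, 147, 144, 138, 126, 83, 71, 69, 70, 73, 72, 71, 77, 78, 78, 78, 78, 130, 133]
212 [149, 154, 156, 155, 184, 236, 240, 239, 154, 143, 149, 145, 138, 123, 84, 78, 130, 134, 135, 135, 137, 138, 136, 136, 136, 136, 135, 135]
214 [145, 138, 130, 118, 122, 127, 230, 225, 152, 145, 148, 144, 134, 118, 134, 136, 135, 135, 135, 134, 134, 135, 134, 137, 137, 136, 137, 136]
216 [129, 129, 129, 129, 129, 129, 128, 129, 138, 146, 147, 142, 131, 117, 132, 132, 135, 137, 135, 134, 135, 135, 134, 135, 134, 136, 135, 135]
218 [145, 146, 144, 145, 144, 144, 235, 204, 149, 147, 145, 140, 128, 142, 195, 148, 134, 132, 134, 136, 136, 133, 134, 135, 132, 133, 135, 135]
220 [240, 239, 240, 240, 240, 240, 238, 175, 144, 146, 145, 138, 125, 173, 235, 239, 207, 150, 136, 132, 134, 136, 135, 133, 133, 134, 134, 134]
222 [240, 240, 240, 241, 240, 247, 254, 202, 149, 145, 143, 136, 121, 231, 246, 240, 238, 238, 185, 141, 136, 133, 133, 135, 135, 133, 132, 134]
224 [240, 240, 240, 239, 239, 223, 252, 248, 187, 148, 140, 133, 129, 154, 251, 245, 238, 238, 239, 225, 154, 136, 136, 134, 134, 134, 137, 136]
226 [239, 240, 239, 239, 240, 162, 139, 142, 179, 155, 151, 151, 148, 130, 116, 206, 236, 238, 238, 237, 236, 204, 149, 136, 135, 136, 133, 135]
```

```bash
python3 -m jog '[[[0,0.4,-1,10,60,0,0],[0,0,0,20,60,0,0],[0,0,0,50,10,0,0],[0,0,0,60,0,0,0],[0,0,0,50,0,0,0]]]'; python3 -m jog '[[[0,0,0,35,0,0,0],[0,0,0,0,0,0,0]]]'
```

```text
t: 18.0
position: [0.623, -0.0192, 0.224]
ee_rot: [3.142, -0.007, -0.002]
force: [-0.1, 0.1, 0.6]
grip_width: 0.503
t: 18.25
position: [0.6616, -0.018, 0.223]
ee_rot: [3.141, -0.005, -0.001]
force: [-0.1, 0.4, 0.2]
grip_width: 0.5
```

```bash
python3 -m jog '[[[0,0.3,0,2.4,-2.5,-25,0],[0,0,0,0,0,-25,0],[0,0,0,0,0,0,0]]]'
python3 - <<'E'
from h import *
c=cap('side')
cv2.imwrite('pics/g8.png',cv2.resize(c['img'][130:280,300:500],(800,600),interpolation=cv2.INTER_CUBIC))
E
```

```text
t: 18.62
position: [0.6627, -0.0195, 0.1734]
ee_rot: [3.141, 0.0, -0.001]
force: [0.7, -0.2, -0.0]
grip_width: 0.499
```

View pics/g8.png

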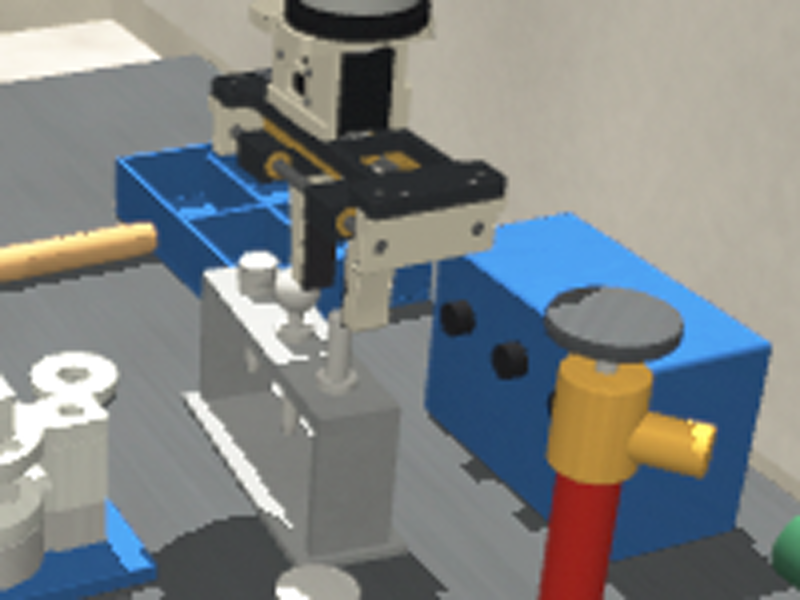

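```bash
python3 -m jog '[[[0,0,0,1.3,-1,0,-0.2],[0,0,0,0,0,-12,-0.2],[0,0,0,0,0,-12,-0.2],[0,0,0,0,0,0,-0.2]]]'
```

```text
t: 19.18
position: [0.6656, -0.0201, 0.153]
ee_rot: [-3.141, -0.007, 0.0]
force: [0.3, -0.0, 0.2]
grip_width: 0.4
```

```bash
python3 -m jog '[[[0,0.3,0,-1.5,-0.3,-8,-0.2],[0,0,0,0,0,0,-0.2],[0,0,0,0,0,-8,-0.2],[0,0,0,0,0,0,-0.2]]]'
```

```text
t: 19.68
position: [0.664, -0.0205, 0.1358]
ee_rot: [-3.142, -0.001, 0.0]
force: [-0.2, 0.2, -0.6]
grip_width: 0.401
```

```bash
python3 -m jog '[[[0,0,0,0,0,-4,-0.2],[0,0,0,0,0,0,-1],[0,0,0,0,0,0,-1],[0,0,0,0,0,0,-1],[0,0,0,0,0,0,-1]]]' 40;  python3 -m jog '[[[0,0,0,0,0,0,-1]]]'
python3 - <<'E'
from h import *
c=cap('side')
cv2.imwrite('pics/g9.png',cv2.resize(c['img'][130:280,300:500],(800,600),interpolation=cv2.INTER_CUBIC))
print(ctrl.state()['force'],ctrl.state()['ft_torque'])
E
```

```text
t: 20.3
position: [0.6642, -0.0205, 0.1318]
ee_rot: [-3.141, -0.002, 0.0]
force: [0.1, -0.4, -1.0]
grip_width: 0.152
t: 20.42
position: [0.6643, -0.0205, 0.1318]
ee_rot: [-3.141, -0.002, 0.0]
force: [0.8, 0.1, -0.4]
grip_width: 0.149
[-0.02927971 -0.20879742 -1.24289688] [-0.0307151  -0.06465179 -0.05547637]
```

View pics/g9.png

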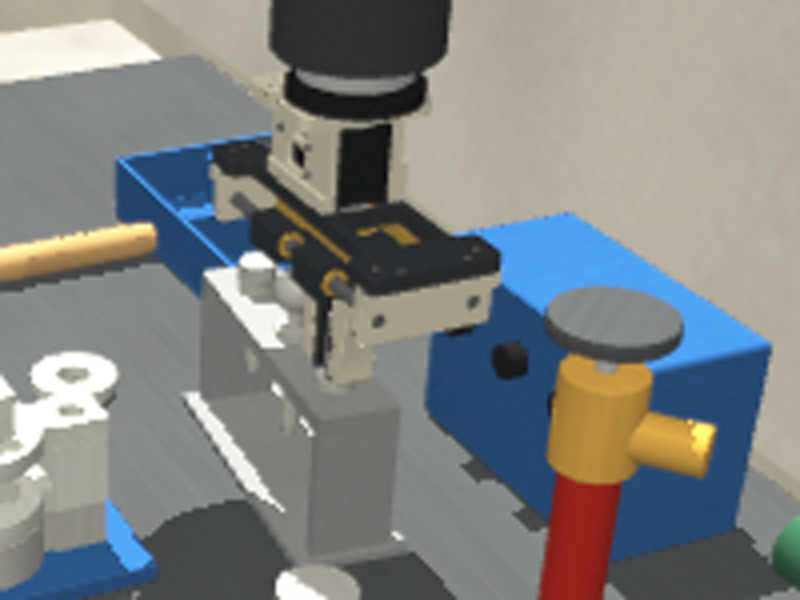

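```bash
python3 -m jog '[[[0,0,0,0,0,8,-1],[0,0,0,0,0,12,-1],[0,0,0,0,0,0,-1]]]'; python3 -m jog '[[[0,0,0,0,0,15,-1],[0,0,0,0,0,0,-1]]]'
```

```text
t: 20.85
position: [0.6643, -0.0204, 0.1535]
ee_rot: [-3.141, -0.002, 0.0]
force: [-0.3, 0.0, -1.3]
grip_width: 0.153
t: 21.1
position: [0.6645, -0.0204, 0.1701]
ee_rot: [-3.141, -0.003, 0.0]
force: [0.3, 0.9, -1.7]
grip_width: 0.149
```

```bash
python3 -m jog '[[[0,0,0,0,0,20,-1],[0,0,0,0,0,0,-1],[0,0,0,0,0,25,-1],[0,0,0,0,0,0,-1]]]'; python3 -m jog '[[[0,0,0,0,0,30,-1],[0,0,0,0,0,0,-1]]]'
```

```text
t: 21.6
position: [0.6638, -0.0203, 0.214]
ee_rot: [-3.141, -0.001, -0.0]
force: [0.1, 0.5, -2.0]
grip_width: 0.153
t: 21.85
position: [0.6625, -0.0201, 0.2416]
ee_rot: [-3.14, 0.003, -0.001]
force: [-0.7, 0.6, -1.5]
grip_width: 0.149
```

Run:
```python
from m import *
for n in('top','side'): cap(n)
cv2.imwrite('pics/g10.png',cv2.resize(load('side')['img'][130:310,230:470],(800,600),interpolation=cv2.INTER_CUBIC));cv2.imwrite('pics/g10t.png',cv2.resize(load('top')['img'][150:310,240:440],(750,600),interpolation=cv2.INTER_CUBIC))
```

```text
(no output)
```

View pics/g10.png

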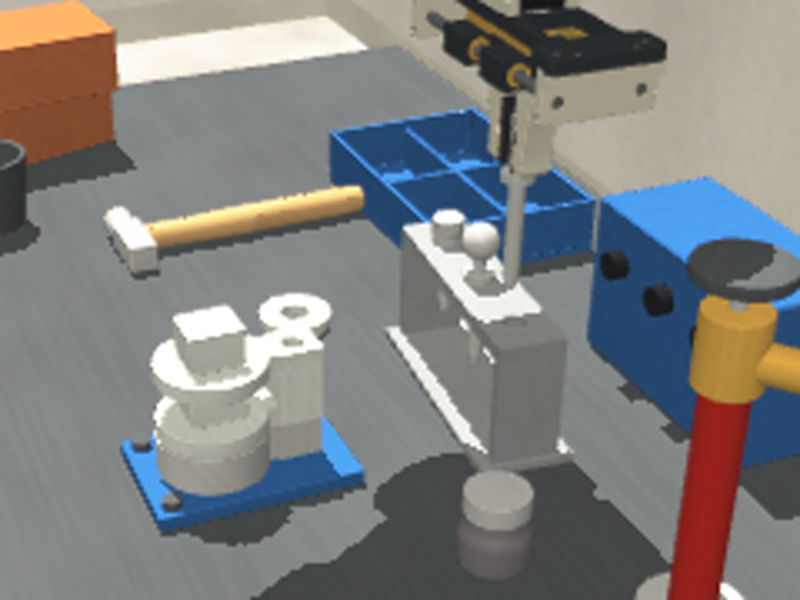

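View pics/g10t.png

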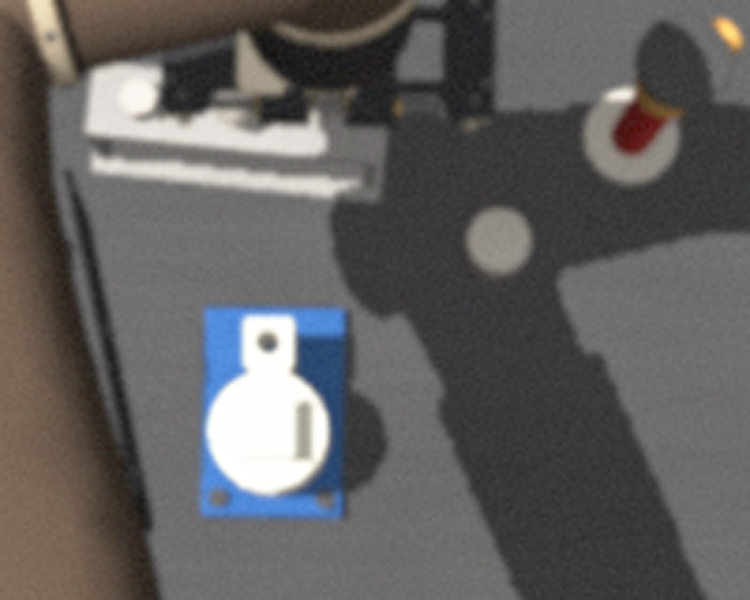

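The pin has cleared the rack, with its tip near (512,285) in the side crop. The cap's lug sits in line over the hub's lug, hole near (267,342) in the top crop. Now I'll measure the hole and the held pin's axis.

Run:
```python
from m import *
c=load('top');box=(290,228,336,290)
im,m=white(c,box,150);cs,hi=cv2.findContours(m,cv2.RETR_CCOMP,cv2.CHAIN_APPROX_NONE)
i=max(range(len(cs)),key=lambda k:cv2.contourArea(cs[k]))
for j,ct in enumerate(cs):
    M=cv2.moments(ct)
    if hi[0][j][3]==i and M['m00']>300: p=topix([M['m10']/M['m00'],M['m01']/M['m00']],box);print('hole',p.round(2),ray(c,*p,.096).round(4),ray(c,*p,.09).round(4),M['m00']/64)
w=rays(c,topix(cs[i][:,0],box),.096)[:,:2];q=np.array([.453,.017])
for _ in range(4):
    d=np.hypot(*(w-q).T);k=(d<.045)&(d>.034);q,r=circ(w[k])
print('cap flange',q.round(4),r.round(4))
k=np.hypot(*(w-q).T)>.05;print('lug',w[k].min(0).round(4),w[k].max(0).round(4))
s=load('side');P=pts(s)
k=(P[...,2]>.092)&(P[...,2]<.1)&(P[...,0]>.49)&(P[...,0]<.55)&(abs(P[...,1]-.017)<.03);v=P[k];print('side caplug',k.sum(),v.min(0).round(4),v.max(0).round(4))
# hole in side
I=cv2.cvtColor(s['img'],cv2.COLOR_BGR2GRAY);print('side gray');
for r in range(226,240): print(r,I[r,306:332].tolist())
# pin points
k=(P[...,2]>.128)&(P[...,2]<.205)&(abs(P[...,0]-.66)<.03)&(abs(P[...,1]+.02)<.022)
v=P[k]
for z in np.arange(.13,.21,.012):
    t=v[(v[:,2]>=z)&(v[:,2]<z+.012)]
    if len(t): print(round(z,3),len(t),t.mean(0).round(4),t.min(0).round(4),t.max(0).round(4))
```

```text
hole [310.99 240.93] [0.5131 0.0197 0.096 ] [0.5137 0.0198 0.09  ] 13.046875
cap flange [0.4531 0.0182] 0.0419
lug [ 4.998e-01 -1.000e-04] [0.5316 0.0372]
side caplug 140 [4.907e-01 4.000e-04 9.210e-02] [0.5296 0.0355 0.0992]
side gray
226 [136, 141, 158, 248, 255, 255, 255, 255, 255, 255, 255, 255, 255, 255, 255, 255, 255, 255, 255, 255, 254, 205, 132, 129, 135, 135]
227 [138, 137, 156, 161, 220, 254, 255, 255, 255, 255, 255, 255, 255, 255, 255, 255, 255, 255, 254, 240, 159, 134, 123, 134, 137, 136]
228 [137, 137, 138, 158, 168, 171, 189, 232, 252, 255, 255, 255, 255, 255, 255, 255, 254, 191, 153, 147, 139, 129, 97, 131, 136, 137]
229 [136, 137, 130, 148, 191, 199, 248, 250, 254, 255, 255, 255, 255, 255, 255, 255, 255, 215, 153, 143, 132, 101, 81, 130, 136, 136]
230 [150, 150, 164, 229, 255, 255, 255, 255, 255, 254, 252, 249, 253, 254, 255, 255, 255, 254, 187, 138, 99, 80, 130, 136, 137, 137]
231 [246, 244, 254, 255, 255, 255, 255, 255, 245, 211, 213, 200, 203, 241, 252, 254, 255, 255, 245, 134, 83, 131, 136, 136, 137, 137]
232 [255, 255, 255, 255, 255, 255, 255, 254, 215, 150, 159,
[... 926 characters left out ...]
155, 158, 160, 161, 159, 158, 159, 157, 160, 161, 161, 162, 165, 154, 139, 137, 138, 137, 136]
0.13 20 [ 0.6578 -0.0231  0.1368] [ 0.6531 -0.0256  0.1305] [ 0.6636 -0.0188  0.1418]
0.142 24 [ 0.6575 -0.0229  0.1481] [ 0.654  -0.0259  0.1422] [ 0.6635 -0.018   0.1539]
0.154 25 [ 0.6574 -0.0223  0.1603] [ 0.6531 -0.0257  0.1545] [ 0.6641 -0.0154  0.166 ]
0.166 27 [ 0.658  -0.023   0.1718] [ 0.6532 -0.027   0.1664] [ 0.6649 -0.0175  0.1778]
0.178 23 [ 0.6571 -0.0232  0.1842] [ 0.6527 -0.028   0.179 ] [ 0.6639 -0.0171  0.1895]
0.19 30 [ 0.6582 -0.0236  0.1961] [ 0.6531 -0.0264  0.1902] [ 0.6642 -0.0175  0.202 ]
0.202 6 [ 0.6566 -0.0229  0.2035] [ 0.6534 -0.0249  0.2021] [ 0.6647 -0.0182  0.205 ]
```

```bash
python3 -m jog '[[[0,0,0,-45,10,0,-1],[0,0,0,-45,12,0,-1],[0,0,0,-40,12,0,-1],[0,0,0,0,0,0,-1]]]'
```

```text
t: 22.45
position: [0.5236, 0.0138, 0.2299]
ee_rot: [3.141, 0.021, -0.003]
force: [0.7, -0.8, -1.3]
grip_width: 0.151
```

```bash
python3 -m jog '[[[0,-1.2,0,-8.6,4.2,-10,-1],[0,0,0,0,0,0,-1]]]'
cat > t.py <<'E'
from m import *
c=cap('top');s=cap('side')
st=ctrl.state();print(st['position'].round(4),st['ee_rot'].round(4))
cv2.imwrite('pics/p_%s.png'%__import__('sys').argv[1],cv2.resize(s['img'][170:260,270:380],(733,600),interpolation=cv2.INTER_CUBIC))
cv2.imwrite('pics/pt_%s.png'%__import__('sys').argv[1],cv2.resize(c['img'][200:290,270:380],(733,600),interpolation=cv2.INTER_CUBIC))
E
python3 t.py 1
```

```text
t: 22.7
position: [0.5143, 0.018, 0.2179]
ee_rot: [3.14, 0.002, -0.003]
force: [0.3, -0.8, -1.7]
grip_width: 0.152
[0.5158 0.0181 0.2189] [ 3.1403e+00  1.0000e-04 -3.0000e-03]
```

View pics/p_1.png

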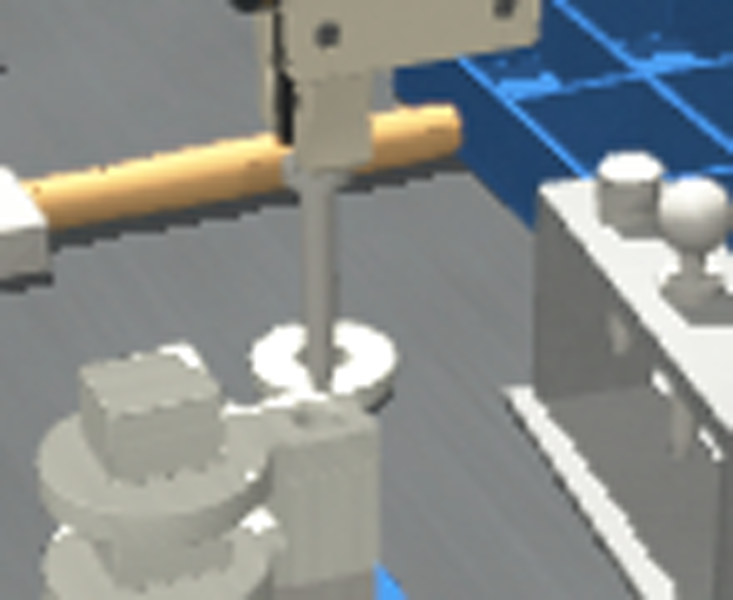

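View pics/pt_1.png

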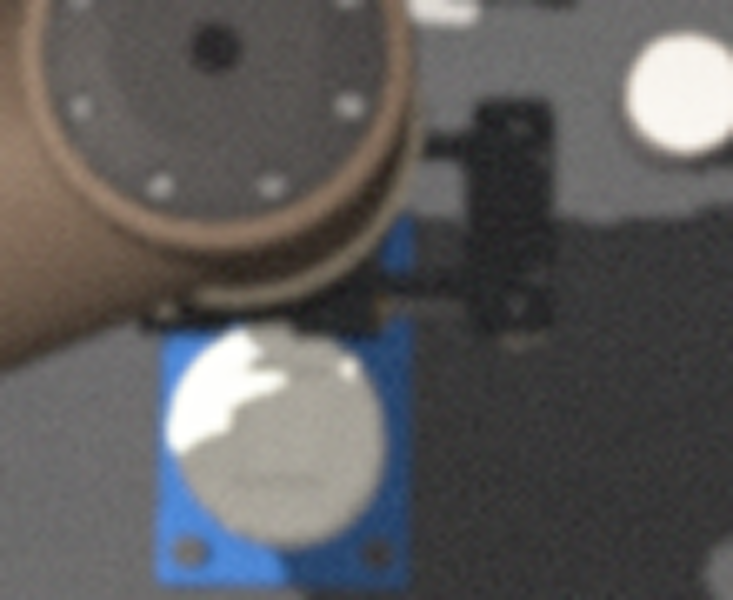

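Run:
```python
from m import *
s=load('side');I=cv2.cvtColor(s['img'],cv2.COLOR_BGR2GRAY)
for r in (200,206,212,216,220,222,224,225,226,227,228,229,230,231,232,233,234,235): print(r,I[r,308:330].tolist())
M=np.array(s['world_from_camera']);k=f(s)
def proj(p):
    q=M[:3,:3].T@(np.array(p)-M[:3,3]);return (q[0]/q[2]*k+s['cx'],q[1]/q[2]*k+s['cy'])
print('hole proj side of (.5136,.018,.096)',proj((.5136,.018,.096)),'per mm x',np.array(proj((.5146,.018,.096)))-proj((.5136,.018,.096)),'per mm y',np.array(proj((.5136,.019,.096)))-proj((.5136,.018,.096)))
for p in((.5158,.0181,.1061),(.5158,.0181,.15),(.5158,.0181,.17)):print(p,proj(p))
print('hole',ray(s,317.5,232,.096))
P=pts(s);q=P[200:226:4,316:319];print(q[:, :,:].round(4).tolist())
```

```text
200 [68, 75, 76, 75, 76, 75, 76, 132, 144, 144, 135, 120, 123, 132, 133, 132, 132, 132, 131, 130, 130, 131]
206 [133, 133, 134, 135, 132, 132, 133, 134, 143, 143, 136, 122, 123, 131, 134, 134, 132, 133, 135, 134, 133, 133]
212 [134, 135, 133, 133, 134, 135, 135, 133, 143, 145, 138, 121, 113, 130, 133, 133, 134, 132, 132, 130, 132, 131]
216 [135, 134, 136, 136, 136, 135, 136, 133, 142, 144, 138, 122, 117, 133, 134, 133, 132, 132, 133, 133, 133, 131]
220 [141, 169, 239, 255, 255, 255, 255, 220, 151, 145, 138, 122, 221, 255, 255, 255, 255, 255, 254, 222, 148, 133]
222 [255, 255, 255, 255, 255, 255, 238, 150, 142, 147, 139, 122, 132, 172, 250, 255, 255, 255, 255, 255, 248, 156]
224 [255, 255, 255, 255, 255, 255, 227, 154, 144, 147, 140, 123, 142, 186, 243, 255, 255, 255, 255, 255, 254, 162]
225 [250, 255, 255, 255, 255, 255, 255, 248, 164, 145, 140, 122, 223, 255, 255, 255, 255, 255, 255, 255, 204, 132]
226 [155, 247, 255, 255, 255, 255, 255, 255, 196, 145, 137, 125, 251, 255, 255, 255, 255, 255, 254, 201, 130, 127]
227 [152, 158, 217, 254, 255, 255, 255, 255, 224, 148, 132, 170, 255, 25
[... 1278 characters left out ...]
t64(211.27301705178618))
(0.5158, 0.0181, 0.17) (np.float64(317.780610447713), np.float64(203.27329351482916))
hole [0.51412059 0.01915345 0.096     ]
[[[0.5107, 0.0151, 0.1804], [0.5131, 0.0153, 0.1799], [0.515, 0.0142, 0.18]], [[0.5104, 0.015, 0.1707], [0.5125, 0.0142, 0.1707], [0.5148, 0.014, 0.1703]], [[0.5104, 0.0154, 0.1606], [0.5124, 0.0146, 0.1606], [0.5151, 0.0154, 0.1597]], [[0.5096, 0.014, 0.1514], [0.5127, 0.0159, 0.1498], [0.5147, 0.0149, 0.15]], [[0.5097, 0.0148, 0.1409], [0.512, 0.0145, 0.1406], [0.5137, 0.0125, 0.1412]], [[0.5103, 0.0169, 0.1295], [0.5117, 0.0142, 0.1306], [0.5131, 0.0116, 0.1316]], [[0.5096, 0.0156, 0.12], [0.5111, 0.0131, 0.1209], [0.5133, 0.0126, 0.1207]]]
```

```bash
python3 -m jog '[[[0,0,0,-1.9,0.5,0,-1],[0,0,0,0,0,-5,-1],[0,0,0,0,0,0,-1]]]'
```

```text
t: 23.18
position: [0.5151, 0.0183, 0.2132]
ee_rot: [3.14, 0.001, -0.004]
force: [-1.0, 0.1, -0.3]
grip_width: 0.15
```

```bash
python3 -m jog '[[[0,0,0,-1.2,0.3,0,-1],[0,0,0,0,0,-5,-1],[0,0,0,-0.3,0,-3,-1]]]'; python3 t.py 2
```

```text
t: 23.55
position: [0.5138, 0.0186, 0.2049]
ee_rot: [3.14, 0.0, -0.004]
force: [0.7, -0.7, -0.7]
grip_width: 0.152
[0.5137 0.0185 0.2049] [ 3.1399e+00  9.0000e-04 -4.0000e-03]
```

View pics/p_2.png

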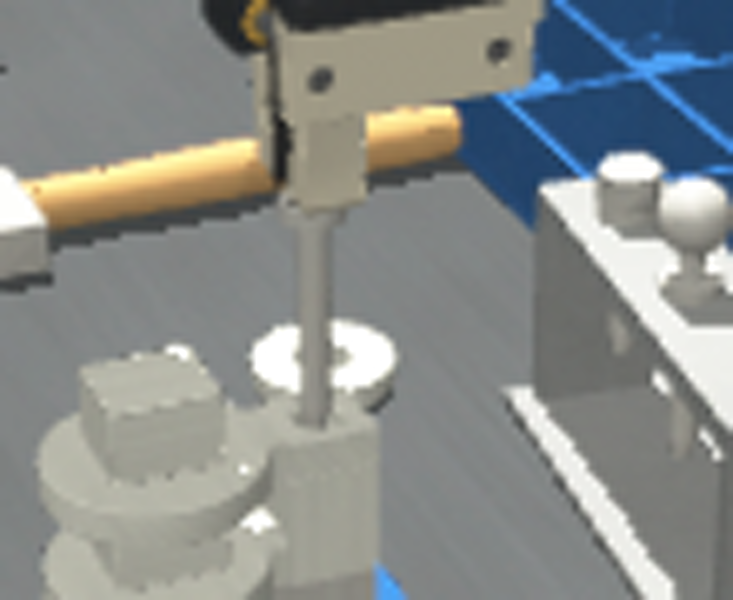

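```bash
for i in 1; do python3 -m jog '[[[0,0,0,-0.2,0,-4,-1],[0,0,0,-0.2,0,-4,-1]]]'; done; python3 -m jog '[[[0,0,0,-0.2,0,-4,-1],[0,0,0,-0.2,0,-4,-1]]]'
```

```text
t: 23.9
position: [0.5135, 0.0186, 0.1967]
ee_rot: [3.14, 0.0, -0.004]
force: [-0.8, 0.5, -1.8]
grip_width: 0.15
t: 24.15
position: [0.513, 0.0186, 0.1881]
ee_rot: [3.14, 0.0, -0.004]
force: [-0.4, 0.5, -1.6]
grip_width: 0.149
```

```bash
python3 -m jog '[[[0.05,0,0.1,0.3,0,-5,-1],[0,0,0,0,0,-5,-1],[0,0,0,0,0,0,-1]]]'; python3 -m jog '[[[0,0,0,0,0,-5,-1],[0,0,0,0,0,-5,-1]]]'
```

```text
t: 24.52
position: [0.5131, 0.0186, 0.1768]
ee_rot: [3.141, 0.001, -0.002]
force: [0.2, 0.6, -1.8]
grip_width: 0.156
t: 24.78
position: [0.5134, 0.0187, 0.1667]
ee_rot: [3.141, 0.0, -0.002]
force: [0.2, 0.3, -1.6]
grip_width: 0.147
```

```bash
python3 -m jog '[[[0,0,0,0,0,-5,-1],[0,0,0,0,0,-5,-1]]]'; python3 -m jog '[[[0,0,0,0,0,-4,-1],[0,0,0,0,0,-4,-1]]]'
```

```text
t: 25.02
position: [0.5134, 0.0186, 0.1559]
ee_rot: [3.141, 0.0, -0.002]
force: [0.7, -0.4, -2.0]
grip_width: 0.149
t: 25.28
position: [0.5133, 0.0186, 0.1472]
ee_rot: [3.141, 0.0, -0.002]
force: [0.8, 0.2, -1.6]
grip_width: 0.153
```

```bash
python3 -m jog '[[[0,0,0,0,0,-4,-1],[0,0,0,0,0,-4,-1]]]'; python3 -m jog '[[[0,0,0,0,0,-4,-1],[0,0,0,0,0,0,-1]]]'
```

```text
t: 25.52
position: [0.5132, 0.0185, 0.1387]
ee_rot: [3.141, 0.001, -0.002]
force: [-0.7, 0.1, -0.1]
grip_width: 0.15
t: 25.78
position: [0.513, 0.0184, 0.134]
ee_rot: [3.14, 0.001, -0.002]
force: [-1.1, 0.3, -1.3]
grip_width: 0.151
```

```bash
python3 -m jog '[[[0,0,0,0,0,-3,-1],[0,0,0,0,0,0,-1]]]'; python3 -m jog '[[[0,0,0,0,0,-2.5,-1]]]';python3 -m jog '[[[0,0,0,0,0,-1.5,-1]]]'
```

```text
t: 26.02
position: [0.5131, 0.0184, 0.131]
ee_rot: [3.14, 0.001, -0.002]
force: [-0.6, -0.1, -1.0]
grip_width: 0.148
t: 26.15
position: [0.5132, 0.0184, 0.1286]
ee_rot: [3.14, 0.001, -0.002]
force: [0.4, -1.1, -0.8]
grip_width: 0.151
t: 26.28
position: [0.5133, 0.0183, 0.1276]
ee_rot: [3.14, 0.001, -0.002]
force: [-6.4, 0.7, 15.2]
grip_width: 0.145
```

```bash
python3 -m jog '[[[0,0,0,0,0,0,-0.6],[0,0,0,0,0,0,-0.3],[0,0,0,0,0,0,-0.1],[0,0,0,0,0,0,0]]]'; python3 -m jog '[[[0,0,0,0,0,20,0],[0,0,0,0,0,40,0],[0,0,0,0,0,50,0],[0,0,0,0,60,0,0],[0,0,0,-20,60,0,0]]]';python3 -m jog '[[[0,0,0,-20,60,0,0],[0,0,0,-20,60,0,0],[0,0,0,0,0,0,0]]]'
python3 - <<'E'
from h import *
for n in('top','side'): cap(n)
cv2.imwrite('pics/g11.png',cv2.resize(load('side')['img'][160:310,220:420],(800,600),interpolation=cv2.INTER_CUBIC));cv2.imwrite('pics/g11t.png',load('top')['img'])
cv2.imwrite('pics/g11s.png',load('side')['img'])
P=pts(load('side'))
k=(P[...,2]>.098)&(P[...,2]<.16)&(P[...,0]>.49)&(P[...,0]<.55)&(abs(P[...,1]-.017)<.03);v=P[k];print(k.sum(),v.min(0).round(4),v.max(0).round(4))
P=pts(load('top'))
for a,b in((.135,.15),(.118,.13),(.092,.1)):
    k=(P[...,2]>a)&(P[...,2]<b)&(P[...,0]>.4)&(P[...,0]<.55)&(abs(P[...,1]-.017)<.05);v=P[k];print(k.sum(),v.mean(0).round(4),v.min(0).round(4),v.max(0).round(4))
E
```

```text
t: 26.78
position: [0.5142, 0.0187, 0.1281]
ee_rot: [3.141, -0.001, -0.001]
force: [-0.1, -0.1, 0.5]
grip_width: 0.465
t: 27.4
position: [0.4941, 0.1382, 0.2413]
ee_rot: [3.141, -0.0, -0.009]
force: [0.4, 0.7, -0.1]
grip_width: 0.499
t: 27.78
position: [0.4529, 0.2611, 0.2419]
ee_rot: [-3.14, -0.002, -0.005]
force: [-0.3, -0.9, 0.8]
grip_width: 0.502
146 [0.494  0.0028 0.0981] [0.5276 0.0295 0.1443]
26 [0.5137 0.0194 0.1419] [0.508  0.0135 0.1382] [0.5205 0.0259 0.1453]
225 [0.4541 0.0177 0.1236] [4.353e-01 1.000e-04 1.186e-01] [0.5081 0.0357 0.13  ]
504 [0.4652 0.0184 0.096 ] [ 0.4165 -0.0195  0.092 ] [0.5309 0.0566 0.1   ]
```

View pics/g11.png

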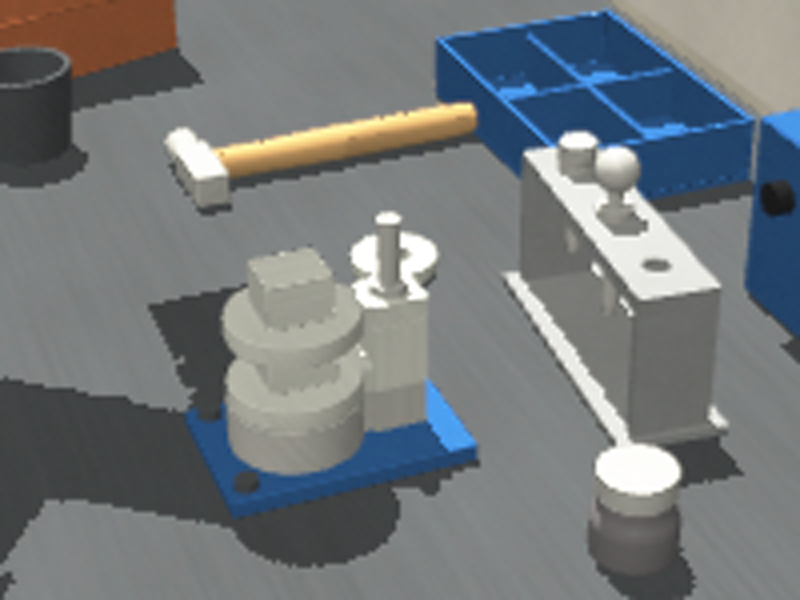

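View pics/g11t.png

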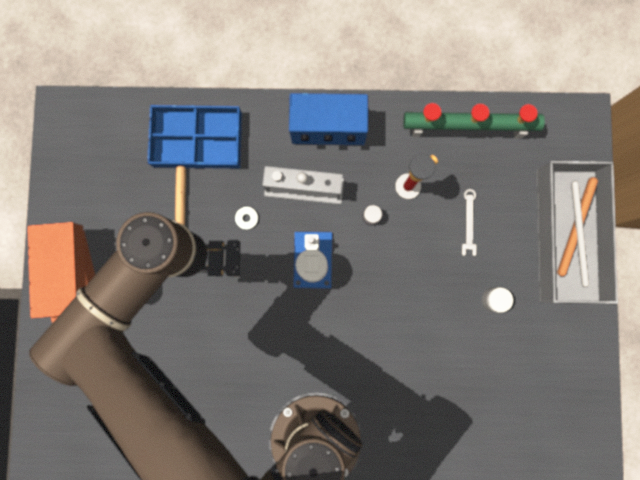

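View pics/g11s.png

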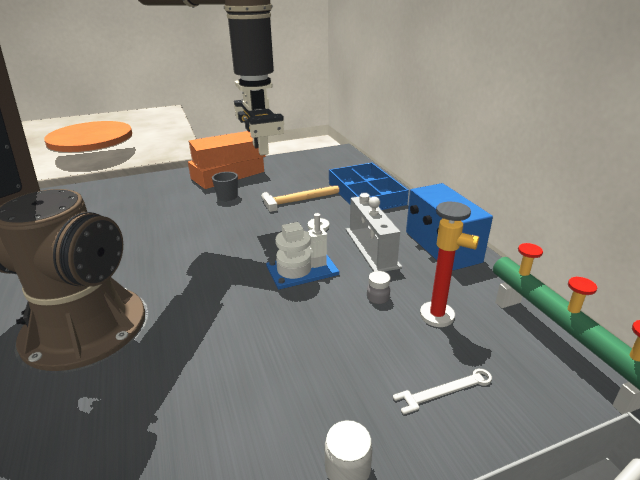

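The pictures show the stack flush with its lugs in line, and the pin home in the cap's lug at (388,285) in the crop. Its top reads about 142 mm and the cap's top about 124 mm, both as expected. The other two pins and the rest of the scene haven't moved, and the robot is clear, so I'm handing in.

```bash
python3 -c "
from rig import ctrl
print(ctrl.hand_in())"
```

```text
the job is handed in; nothing more can be done
None
```

The coupling is built on the jig and the job was handed in at about 28 s. The hub went on first, then the cap, then the straight-grip pin from the rack's -y end, and the arm is clear of everything.

**Last checks:**
- **Seating:** Hub, cap and pin each stopped within about 0.5 mm of the expected height and pushed back when pressed (57 N, 30 N and 15 N).
- **Final images:** The cap's top read 124 mm and the pin's top 142 mm, as they should for a fully seated stack. All three lugs are in line, and the other two pins and the other parts are where they were.

**Disagreements:**
- **Camera views:** The two views differed by 1–2 mm. For the pin, one estimate of its position was up to 3 mm from another, so I rechecked it against the hole in the side image before lowering it. It went in without side force.
- **Hub approach:** On the way down to the hub, the arm strayed about 14 mm from what I commanded. Nothing was touched, and I corrected it before gripping.

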